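# Knock the worn plugs out of the die stand and draw the catch tray

## Robot

A 7-joint arm with a two-finger parallel gripper is mounted at the origin on a cart in front of the work surface, level with it; the furniture and walls round the work are solid. World frame = base frame: x ahead of the robot, y to its left, z up, the work surface at z = 0. Lengths are in m, angles in rad, forces in N, time in s.
With the tool pointing down it reaches from about 0.425 to 0.8 m from the base axis. Payload 8.3 kg.
Tool frame: the origin (TCP) lies midway between the tips of the shut fingers; the grasp point (between the pads) lies 19 mm behind it; z points along the fingers, y is the line along which they close (so a half turn about z gives the same grasp; the last joint's range is limited). The gripper opens to 85 mm and grips with 20 to 120 N. Pads are 22 mm wide; open, the fingers measure 114 mm over their backs; the gripper's body (76 mm by 85 mm) begins 54 mm behind the grasp point. The pads swing forward as they close: fully open they stand 13 mm farther back than shut.
Start: joints at [-0.063, 0.383, 0.016, 1.37, -0.006, 1.388, -0.046], TCP at [0.625, 0, 0.231] pointing down, gripper open.
Joint ranges: [-2.95, 2.95], [-0.25, 2.06], [-1.52, 1.56], [0.18, 2.33], [-1.44, 4.58], [0.02, 2.06], [-3.01, 3.01]. Speed limits (rad/s): [2.39, 2.39, 3.01, 3.01, 3.14, 3.14, 3.14].

## Interface

Orientations are given as a unit quaternion [x, y, z, w].
In Python, from rig import * gives the robot as it stands.
- The arm moves only by the tool send_rows, never from a script. Its arguments are lists of equal length, an entry for each row: "travel": the shift along the world's x, y, z in units of 40 mm (1.0 is 40 mm), a list of three; "turn": the turn about the world's z in units of 6 degrees (1.0 is 6 degrees); "claw": the finger opening in mm, from 0 to 85.4. In form: {"travel": [[tx, ty, tz], ...], "turn": [turn, ...], "claw": [claw, ...]}. A call has exactly 10 rows; each row is the pose to reach, as a shift and turn from the pose commanded when the call began; what a row does not reach only later rows make up. A row lasts 1/12 s, in which the tool goes at most 41.7 mm and 7.16 degrees, less where a joint would pass 70% of its speed; a pose out of reach is approached as far as the arm can. A call with a gripper value outside its range is refused whole. The fingers move at their own pace and stop on an object; the grip force is fixed at half the most. Time passes only in rows, so rows that repeat a pose let the fingers close, or fill a call up. It gives the time, the measured TCP pose, the force, the opening and the grip force at its end, in the units of the state.
- state(): the state, without advancing time (a new reading comes with each control period).
- capture(name): name is "scene" or "side" or "wrist"; returns a dict with "image" (384x512x3 uint8, red, green, blue), "vfov" (degrees; the focal length in pixels is half the picture's height over the tangent of half this angle, whatever the lens; pixels are square), "cx", "cy" (the principal point, pixels), "T" (4x4, takes a point from camera to world coordinates). Camera axes: x right, y down, z forward; pixel columns grow to the right and rows downward; lengths in m; the calibration is good to about 2 mm. The wrist camera is an equidistant fisheye: a pixel r from the principal point sees the ray r / f radians off the axis. A picture is of the moment at which its call begins. There is no depth.
- job_done(): hands the job in; it is judged then, once.
The state is a dict: "time_s": time; "q": joint angles; "qd": joint speeds; "joint_torque": joint torques, N m; "eef_pos": TCP position; "eef_rot": TCP orientation; "ft_force": force on the tool from outside, world axes, zero at the start; "wrist_torque": the same for the moment, N m; "opening": finger opening in m; "finger_force": force on a finger pad.
Only numpy, scipy, OpenCV 4.12 (cv2) and the standard library are available. Lean on these libraries where they do the work, as an engineer would, in place of code of your own. Each camera call takes 0.05 s, during which the arm holds its last target. There are 200 camera calls.

## Task

Throw the stand's lever from the locked notch into the release notch, then drive every plug that is still in the bore plate out through the back with the ejector rod, so that it drops into the catch tray. After that put the toe of the pull hook into the tray's eye and drag the tray out to the right until about half of it stands clear of the stand, plugs inside. Finish with both hand tools lying on the wooden tool board and the lever thrown back into the locked notch; keep the fingers off the tray and the plugs, and leave the tape measure, rasp block and wax block where they are.

Things in the scene. Friction and masses are not known exactly. Their poses are not given: they have to be found in the camera images.
- stand: Fixed grey knock-out stand, 139 x 240 mm, 115 mm high (only the lever is higher); position and yaw vary. Origin on the bench; +x from its front (robot side) through the bores to its back, +y to its left, z up. The dark bore plate is 50 mm thick (x -25 to 25 mm), 210 mm wide, z 52 to 115 mm, with four smooth 30 mm bores along x at y = -75, -25, 25, 75 mm, centres at z 85 mm.
- pit (a point): Bottom middle of the pit behind the bore plate, at the stand's (62, 0, 0) mm. The pit is open above, closed by a guard at the back (inner face x 99 mm) and a wall at the left; the tray lies in it and slides out under the plate to the right (-y), guided with 3 mm play between the guard and a front kerb, 12 mm high, x -34 to -27 mm.
- post (a point): Top of the stand's right front post (16 x 12 mm, 62 mm high), at the stand's (-35, -109, 62) mm. With the kerb it is all that stands in front of the bore plate.
- keeper_bar (a point): Middle of the keeper, a steel bar with four tabs close behind the plate, moved along y by the lever. Its tabs block the back of all the bores unless the lever is within 0.2 rad of the release notch: too little and too much throw both block them.
- bore0 (a point): Centre of the mouth of bore 0 on the plate's front face (stand x -25, y -75, z 85 mm); axes as the stand's. The bore is 50 mm long, 30 mm wide.
- bore1 (a point): Centre of the mouth of bore 1 on the plate's front face (stand x -25, y -25, z 85 mm); axes as the stand's. The bore is 50 mm long, 30 mm wide.
- bore2 (a point): Centre of the mouth of bore 2 on the plate's front face (stand x -25, y 25, z 85 mm); axes as the stand's. The bore is 50 mm long, 30 mm wide.
- bore3 (a point): Centre of the mouth of bore 3 on the plate's front face (stand x -25, y 75, z 85 mm); axes as the stand's. The bore is 50 mm long, 30 mm wide.
- lever (a joint): Hand lever at the stand's left end, turning about an axis along y at the stand's (0, 155, 75) mm. 0 = locked notch, leaning 0.7 rad towards the robot; grows as the knob goes away from the robot (lean = value - 0.7). Release notch, between the second pair of brass teeth on the quadrant, at 0.90; end of travel 1.30. No spring or click: it stays where it is left; about 2 N at the knob moves it. Starts at 0 to 0.2.
- lever_knob (a point): Centre of the lever's black ball knob, 24 mm across, 100 mm from the lever's axis on a 10 mm round arm; z runs along the arm away from the axis.
- plug0: Worn brass plug, a solid cylinder 28 mm across and 50 mm long, 90 g, seated loosely (2 mm smaller) in bore 0; origin at its centre, x along its length. Held by a light friction only once the keeper is open; pushed until its whole length is behind the plate it drops into the tray. May be absent (bore 0 is then empty).
- plug1: Worn brass plug, a solid cylinder 28 mm across and 50 mm long, 90 g, seated loosely (2 mm smaller) in bore 1; origin at its centre, x along its length. Held by a light friction only once the keeper is open; pushed until its whole length is behind the plate it drops into the tray. May be absent (bore 1 is then empty).
- plug2: Worn brass plug, a solid cylinder 28 mm across and 50 mm long, 90 g, seated loosely (2 mm smaller) in bore 2; origin at its centre, x along its length. Held by a light friction only once the keeper is open; pushed until its whole length is behind the plate it drops into the tray. May be absent (bore 2 is then empty).
- plug3: Worn brass plug, a solid cylinder 28 mm across and 50 mm long, 90 g, seated loosely (2 mm smaller) in bore 3; origin at its centre, x along its length. Held by a light friction only once the keeper is open; pushed until its whole length is behind the plate it drops into the tray. May be absent (bore 3 is then empty).
- tray: Loose open aluminium catch tray, 120 (x) x 220 (y) x 40 mm high, walls 4 mm, floor 9 mm, 350 g. Origin under its centre on the bench, axes like the stand's; at the start at stand (36, 0, 0) mm, under the bore plate and the pit. Its right end (-y) carries the eye. It slides to -y.
- tray_eye (a point): Centre of the tray's eye: a flat level ring of 8 mm round bar, 32 mm clear inside, 48 mm outside, open from above, 18 mm above the bench, 25 mm beyond the tray's right end (tray y -135 mm).
- ejector: Loose ejector rod, 135 mm long, 130 g: a square wooden handle 70 x 30 x 30 mm (x -35 to +35 mm), then a 14 mm round steel rod to x 100 mm (with a 20 mm brass collar next to the handle, x 35 to 41 mm). Lies level on any of its four sides (the same to use); at the start the origin is under the middle of the handle, x towards the tip, rod axis at z 15 mm. Starts on the tool board, x away from the robot.
- ejector_tip (a point): Middle of the flat end of the ejector's rod (ejector x 100, z 15 mm).
- pull_hook: Loose pull hook, 170 mm long, 150 g, standing on its handle and toe (it must be used this way up): wooden handle 70 x 44 (y) x 34 mm high (x -35 to +35 mm), a 10 mm round steel arm from the handle at z 26 mm to x 130 mm, there bent straight down into a 10 mm round toe that ends level with the handle's underside. Origin under the middle of the handle, x towards the toe. Starts on the tool board, x away from the robot.
- hook_toe (a point): Lower end of the hook's toe (hook x 130, z 0).
- tool_board: Fixed dark wooden tool board, 220 (x) x 240 (y) x 20 mm, left of the stand; origin under its centre, position and yaw vary.
- tape_measure: Black tape measure, 32 x 70 x 57 mm; bystander, origin under its centre.
- rasp_block: Brown rasp block, 49 x 80 x 26 mm; bystander, origin under its centre.
- wax_block: Orange wax on a black pad, 44 x 52 x 28 mm; bystander, origin under its centre.

How it is judged:
On the way, in this order (a step that is already met when the one before it is completed fails the run):
1. the lever is thrown into the release notch (value of joint lever between 0.78 and 1.02 rad and velocity of joint lever between -0.1 and 0.1 rad/s), for 0.3 s.
2. every plug has been driven out and lies in the catch tray (x of plug0 in the frame of tray between -0.058 and 0.058 m and y of plug0 in the frame of tray between -0.108 and 0.108 m and z of plug0 in the frame of tray between 0 and 0.065 m and x of plug1 in the frame of tray between -0.058 and 0.058 m and y of plug1 in the frame of tray between -0.108 and 0.108 m and z of plug1 in the frame of tray between 0 and 0.065 m and x of plug2 in the frame of tray between -0.058 and 0.058 m and y of plug2 in the frame of tray between -0.108 and 0.108 m and z of plug2 in the frame of tray between 0 and 0.065 m and x of plug3 in the frame of tray between -0.058 and 0.058 m and y of plug3 in the frame of tray between -0.108 and 0.108 m and z of plug3 in the frame of tray between 0 and 0.065 m), for 0.2 s.
3. the hook's toe is in the tray's eye (horizontal distance between hook_toe and tray_eye below 0.02 m and z of hook_toe in the frame of tray_eye below 0 m), for 0.1 s.
4. the tray is dragged half out (y of tray in the frame of stand between -0.18 and -0.08 m and angle between tray's own z axis and vertical below 0.05 rad), for 0.2 s.
At the end, for the whole second after the job is handed in: Lever back in the locked notch (below 0.13 rad); all plugs present lie inside the tray; the tray lies flat, 80 to 180 mm out to the stand's right of its starting place; the middle of each tool's handle is over the tool board, at rest and less than 60 mm high (all of step 2 and all of step 4 and value of joint lever below 0.13 rad and x of ejector in the frame of tool_board between -0.11 and 0.11 m and y of ejector in the frame of tool_board between -0.12 and 0.12 m and height (world z) of each of ejector, pull_hook below 0.06 m and linear speed of each of ejector, pull_hook, tray below 0.02 m/s and x of pull_hook in the frame of tool_board between -0.11 and 0.11 m and y of pull_hook in the frame of tool_board between -0.12 and 0.12 m); the robot touches nothing.
It fails at once if the fingers touch the tray (contact force between the fingers and tray above 1.5 N).
It fails at once if the fingers touch a plug (contact force between the fingers and plug0 above 1.5 N or contact force between the fingers and plug1 above 1.5 N or contact force between the fingers and plug2 above 1.5 N or contact force between the fingers and plug3 above 1.5 N).
It fails at once if a bystander (tape measure, rasp block, wax block) is moved more than 3 cm (distance of any of tape_measure, rasp_block, wax_block from where it was at the start of the episode above 0.03 m).
Of plug0, plug1, plug2, plug3 only 2 to 4 are there at a start; the rules pass over those that are not, and their reading is None.
At some moment in a run one of ejector may be knocked a few centimetres aside while the robot is not near it.
It also fails if it takes over 192 s, if anything falls off the work surface, if the arm or the gripper's body presses on something with over 40 N, if the wrist force passes 120 N, or if a joint passes its speed limit or range.

## Working session

There is one attempt and no reset: what is moved stays moved. The work goes in short steps, Python scripts to look and compute and a tool call to move; the robot and the scene stay as the last step left them, time stands still between calls to the robot, and variables do not carry over. Pictures are saved under pics/ and viewed, at most 14 in all, crops included, and the job is handed in when it is done.

Besides the shell and the picture viewer there is one more tool, called after ">>>" by a JSON object that holds its "op" and its "data", one argument or row to a line. send_rows: Moves the arm, as the interface text tells. Its arguments: {"type":"object","properties":{"travel":{"type":"array","items":{"type":"array","items":{"type":"number"}}},"turn":{"type":"array","items":{"type":"number"}},"claw":{"type":"array","items":{"type":"number"}}},"required":["travel","turn","claw"]}

```bash
mkdir -p pics; ls; cat > h.py <<'E'
from rig import *
import numpy as np, cv2, pickle
def snap(n,name):
    c=capture(n); cv2.imwrite('pics/%s.png'%name,c['image'][:,:,::-1]); pickle.dump({k:c[k] for k in c},open('pics/%s.pkl'%name,'wb')); return c
def load(name): return pickle.load(open('pics/%s.pkl'%name,'rb'))
def ray(c,u,v):
    f=c['image'].shape[0]/2/np.tan(np.radians(c['vfov'])/2); d=np.array([(u-c['cx'])/f,(v-c['cy'])/f,1.]); T=np.array(c['T']); return T[:3,3],T[:3,:3]@(d/np.linalg.norm(d))
def wray(c,u,v):
    f=c['image'].shape[0]/2/np.tan(np.radians(c['vfov'])/2); x,y=u-c['cx'],v-c['cy']; r=np.hypot(x,y)+1e-9; a=r/f
    T=np.array(c['T']); return T[:3,3],T[:3,:3]@np.array([x/r*np.sin(a),y/r*np.sin(a),np.cos(a)])
def onz(c,u,v,z,fn=ray):
    o,d=fn(c,u,v); return o+d*(z-o[2])/d[2]
def proj(c,p,fish=False):
    T=np.array(c['T']); q=T[:3,:3].T@(np.array(p)-T[:3,3]); f=c['image'].shape[0]/2/np.tan(np.radians(c['vfov'])/2)
    if fish:
        a=np.arctan2(np.hypot(q[0],q[1]),q[2]); r=np.hypot(q[0],q[1])+1e-9; return c['cx']+f*a*q[0]/r, c['cy']+f*a*q[1]/r
    return c['cx']+f*q[0]/q[2], c['cy']+f*q[1]/q[2]
def tri(*rays):
    A=sum(np.eye(3)-np.outer(d,d) for o,d in rays); b=sum((np.eye(3)-np.outer(d,d))@o for o,d in rays); return np.linalg.solve(A,b)
E
python3 - <<'E'
from h import *
ims=[]
for n in('scene','side','wrist'):
    c=snap(n,n+'0'); ims.append(c['image']); print(n,c['vfov'],c['cx'],c['cy'],np.round(c['T'],3).tolist())
print(state())
E
```

```text
pics
scene 56.75403880934256 260.3479498444222 190.11572414210897 [[-0.454, -0.459, 0.764, -0.138], [-0.891, 0.249, -0.38, 0.457], [-0.016, -0.853, -0.522, 0.555], [0.0, 0.0, 0.0, 1.0]]
side 46.15176968460562 264.1702782611313 194.06613254363825 [[-0.999, -0.031, 0.01, 0.509], [-0.022, 0.431, -0.902, 1.194], [0.024, -0.902, -0.431, 0.61], [0.0, 0.0, 0.0, 1.0]]
wrist 65.70646984690485 260.5319035055049 188.86829301565191 [[1.0, 0.0, -0.002, 0.625], [-0.0, -0.965, -0.264, 0.067], [-0.002, 0.264, -0.965, 0.374], [0.0, 0.0, 0.0, 1.0]]
{'time_s': 0.15, 'q': array([-0.06288052,  0.38404531,  0.01641421,  1.37093885, -0.00627566,
        1.38817536, -0.04647991]), 'qd': array([-0.00014705, -0.0016301 ,  0.00025937, -0.00243263, -0.00094269,
       -0.0004708 ,  0.00061036]), 'joint_torque': array([ 3.13456680e-03, -6.28150821e+01,  8.46451297e-01, -3.72163582e+01,
        1.68576470e-02,  1.09401988e-02, -6.53258235e-05]), 'eef_pos': array([ 6.24606895e-01, -2.73840057e-06,  2.30496881e-01]), 'eef_rot': array([ 7.07094976e-01,  7.07118180e-01, -5.53846232e-04, -5.18006110e-04]), 'ft_force': array([-0.34109199,  0.18061436,  0.74971539]), 'wrist_torque': array([-0.0148993 , -0.00328066, -0.01689182]), 'finger_force': 0.0, 'opening': 0.08556172260459029}
```

```bash
python3 - <<'E'
from h import *
for n in('scene','side'):
    im=cv2.imread('pics/%s0.png'%n); cv2.imwrite('pics/%s0b.png'%n,cv2.resize(im,(800,600),interpolation=cv2.INTER_CUBIC))
E
```

```text
(no output)
```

View pics/scene0b.png

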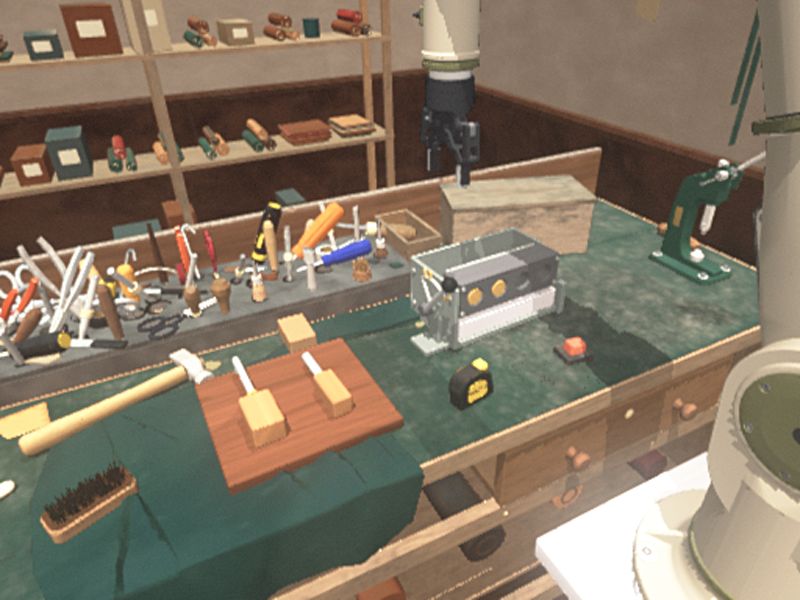

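View pics/side0b.png

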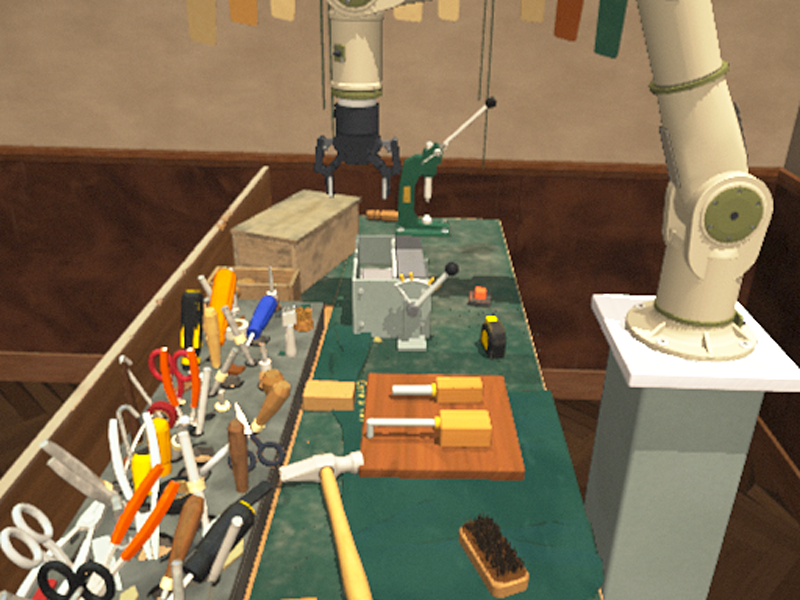

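View pics/wrist0.png

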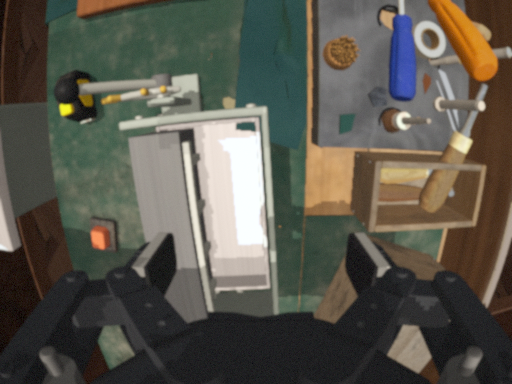

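```bash
python3 - <<'E'
from h import *
w=load('wrist0');s=load('scene0');d=load('side0')
k=.64
for n,p in dict(plateFL=(131,138),plateBL=(182,131),).items(): print(n,onz(w,*p,.115,wray))
for n,p in dict(knob=(76,82)).items(): print(n,onz(w,*p,.15,wray))
print('knob tri',tri(ray(s,450*k,284*k),ray(d,452*k,268*k)))
for n,p in dict(bdN=(232,488),bdE=(402,424),bdS=(338,340),bdW=(197,385)).items(): print(n,onz(s,p[0]*k,p[1]*k,.02))
for n,p in dict(bd1=(368,374),bd2=(508,376),bd3=(524,477),bd4=(362,473)).items(): print(n,onz(d,p[0]*k,p[1]*k,.02))
for n,p in dict(tape=(490,345),wax=(480,300)).items(): print(n,onz(d,p[0]*k,p[1]*k,.0))
for n,p in dict(hk_handle=(261,420),hk_toe=(236,360),ej_handle=(335,395),ej_tip=(306,354)).items(): print(n,onz(s,p[0]*k,p[1]*k,.045))
im=s['image'][130:250,240:390]; a=cv2.resize(im,(600,480),interpolation=cv2.INTER_CUBIC)
cv2.imwrite('pics/c1.png',a[:,:,::-1])
E
```

```text
plateFL [0.50375889 0.04515606 0.115     ]
plateBL [0.55437558 0.04945346 0.115     ]
knob [0.46746168 0.09984244 0.15      ]
knob tri [0.45612767 0.09090072 0.15157367]
bdN [0.3572749  0.44726466 0.02      ]
bdE [0.35754476 0.22084993 0.02      ]
bdS [0.57939957 0.22765003 0.02      ]
bdW [0.57185303 0.45320492 0.02      ]
bd1 [0.58823834 0.22639219 0.02      ]
bd2 [0.36336239 0.21871873 0.02      ]
bd3 [0.36759899 0.46761213 0.02      ]
bd4 [0.57657963 0.47043482 0.02      ]
tape [0.38026955 0.0806531  0.        ]
wax [ 0.38612165 -0.10858599  0.        ]
hk_handle [0.42684292 0.39077168 0.045     ]
hk_toe [0.57050561 0.3918089  0.045     ]
ej_handle [0.4270943  0.28825719 0.045     ]
ej_tip [0.53497582 0.29424711 0.045     ]
```

View pics/c1.png

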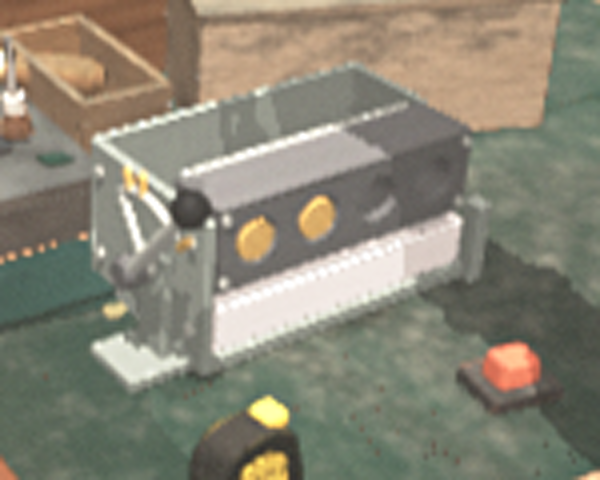

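The scene view shows the lever leaning at the robot, brass plugs in bores 3 and 2 (crop ~(255,240), (318,217)), bores 1 and 0 looking empty, and both tools on the board. I'll turn the gripper and look again.

>>> {"op": "send_rows", "data": {
  "travel": [
    [-3,0,2.5],
    [-3,0,2.5],
    [-3,0,2.5],
    [-3,0,2.5],
    [-3,0,2.5],
    [-3,0,2.5],
    [-3,0,2.5],
    [-3,0,2.5],
    [-3,0,2.5],
    [-3,0,2.5]
  ],
  "turn": [1.1,2.2,3.3,4.4,5.5,6.6,7.7,8.8,9.9,11],
  "claw": [0,0,0,0,0,0,0,0,0,0]
}}

```text
time_s: 0.98
eef_pos: [0.5048, 0.0, 0.3311]
eef_rot: [0.205, 0.979, -0.0, -0.0]
ft_force: [-0.4, -0.7, -0.1]
opening: 0.0002
finger_force: 0.0
```

>>> {"op": "send_rows", "data": {
  "travel": [
    [0,0,0],
    [0,0,0],
    [0,0,0],
    [0,0,0],
    [0,0,0],
    [0,0,0],
    [0,0,0],
    [0,0,0],
    [0,0,0],
    [0,0,0]
  ],
  "turn": [1,2,3,4,4.8,4.8,4.8,4.8,4.8,4.8],
  "claw": [0,0,0,0,0,0,0,0,0,0]
}}

```text
time_s: 1.82
eef_pos: [0.505, 0.0001, 0.3312]
eef_rot: [-0.041, 0.999, -0.0, -0.0]
ft_force: [0.9, 1.0, 0.1]
opening: -0.0003
finger_force: 0.0
```

```bash
python3 - <<'E'
from h import *
c=snap('wrist','w1'); snap('scene','s1'); snap('side','d1'); print(state()['eef_pos'],np.round(c['T'],3).tolist())
cv2.imwrite('pics/w1b.png',cv2.resize(c['image'][:,:,::-1],(800,600),interpolation=cv2.INTER_CUBIC))
E
```

```text
[5.04986704e-01 7.40648463e-05 3.31304034e-01] [[-0.082, 0.961, 0.263, 0.438], [0.997, 0.079, 0.022, -0.005], [0.0, 0.263, -0.965, 0.475], [0.0, 0.0, 0.0, 1.0]]
```

View pics/w1b.png

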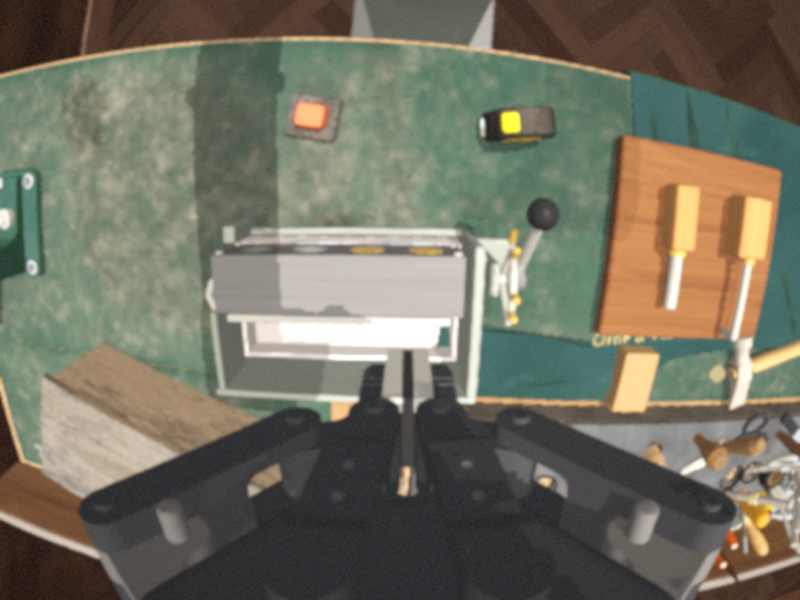

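Nice top view: plate top corners about (213,256), (465,256), (464,316), (217,317); knob (543,214); ejector handle (684,217), tip (671,306); hook handle (754,229); post (229,234).

```bash
python3 - <<'E'
from h import *
w=load('w1'); k=.64
im=w['image']; 
P={}
for n,p,z in [('FR',(212,256),.115),('FL',(465,256),.115),('BL',(464,316),.115),('BR',(217,317),.115),('post',(229,234),.062),('guardL',(475,402),.115),
 ('guardR',(221,394),.115),('knob',(543,214),.152),('ejh1',(675,187),.05),('ejh2',(698,187),.05),('ejh3',(694,252),.05),('ejh4',(671,250),.05),('ejtip',(671,306),.035),('hkA',(745,197),.054),('hkB',(770,199),.054),('hkC',(764,261),.054),('hkD',(738,258),.054),('hktop',(728,335),.046),('tape',(515,124),.057),('wax',(314,118),.02),('rasp',(635,378),.026),
 ('bd1',(622,137),.02),('bd2',(780,170),.02),('bd3',(752,341),.02),('bd4',(598,330),.02)]:
    P[n]=onz(w,p[0]*k,p[1]*k,z,wray); print(n,np.round(P[n][:2],4), round(float(np.hypot(*P[n][:2])),3))
c=(P['FR']+P['FL']+P['BL']+P['BR'])/4; y=(P['FL']+P['BL']-P['FR']-P['BR']); yaw=np.arctan2(-y[0],y[1]); print('stand',c,yaw,'width',np.linalg.norm(y)/2)
# crop of the plate & lever
a=cv2.resize(im[130:270,120:350],(800,487),interpolation=cv2.INTER_CUBIC); cv2.imwrite('pics/c2.png',a[:,:,::-1])
E
```

```text
FR [ 0.5159 -0.1623] 0.541
FL [0.5006 0.0459] 0.503
BL [0.5502 0.0507] 0.552
BR [ 0.5693 -0.1591] 0.591
post [ 0.5051 -0.1675] 0.532
guardL [0.6286 0.0705] 0.633
guardR [ 0.6444 -0.1601] 0.664
knob [0.4584 0.0939] 0.468
ejh1 [0.4179 0.2669] 0.496
ejh2 [0.4128 0.2969] 0.508
ejh3 [0.4817 0.3045] 0.57
ejh4 [0.4832 0.2735] 0.555
ejtip [0.5466 0.298 ] 0.623
hkA [0.4118 0.3636] 0.549
hkB [0.4067 0.405 ] 0.574
hkC [0.4785 0.4119] 0.631
hkD [0.4801 0.3677] 0.605
hktop [0.5728 0.3866] 0.691
tape [0.3851 0.0879] 0.395
wax [ 0.3913 -0.1   ] 0.404
rasp [0.6387 0.2781] 0.697
bd1 [0.3749 0.2129] 0.431
bd2 [0.3649 0.4508] 0.58
bd3 [0.5872 0.4584] 0.745
bd4 [0.5847 0.2181] 0.624
stand [ 0.53398909 -0.05617295  0.115     ] 0.08214103617942368 width 0.20970565062132177
```

View pics/c2.png

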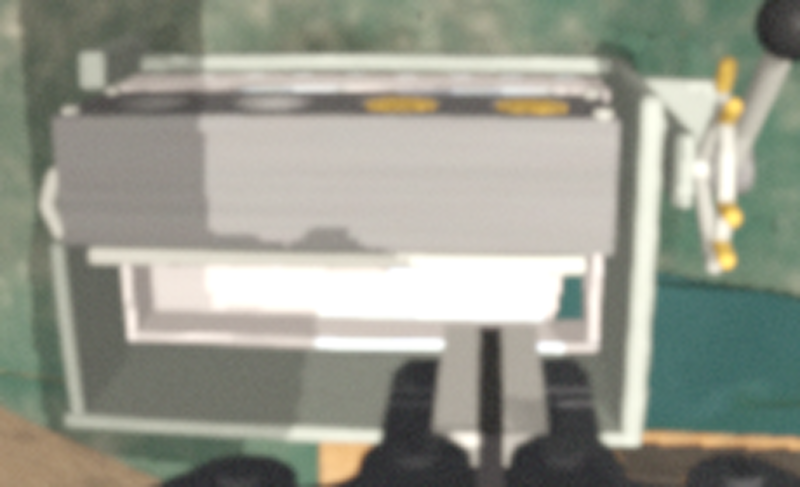

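>>> {"op": "send_rows", "data": {
  "travel": [
    [-1,1.1,-0.3],
    [-1.93,2.27,-1],
    [-1.93,2.27,-1.8],
    [-1.93,2.27,-2.6],
    [-1.93,2.27,-3.28],
    [-1.93,2.27,-4],
    [-1.93,2.27,-4.78],
    [-1.93,2.27,-4.78],
    [-1.93,2.27,-4.78],
    [-1.93,2.27,-4.78]
  ],
  "turn": [0,0,0,0,0,0,0,0,0,0],
  "claw": [0,0,0,0,0,0,0,0,0,0]
}}

```text
time_s: 2.8
eef_pos: [0.4288, 0.0911, 0.1418]
eef_rot: [-0.042, 0.999, 0.0, 0.001]
ft_force: [0.2, 0.9, 1.1]
opening: 0.0
finger_force: 0.0
```

>>> {"op": "send_rows", "data": {
  "travel": [
    [0.3,0.025,0],
    [0.6,0.05,0],
    [0.9,0.075,0],
    [1.2,0.1,0],
    [1.5,0.125,0],
    [1.75,0.145,0],
    [2,0.165,0],
    [2.15,0.18,0],
    [2.2,0.18,0],
    [2.2,0.18,0]
  ],
  "turn": [0,0,0,0,0,0,0,0,0,0],
  "claw": [0,0,0,0,0,0,0,0,0,0]
}}

```text
time_s: 3.63
eef_pos: [0.5164, 0.0981, 0.1403]
eef_rot: [-0.042, 0.999, 0.0, 0.0]
ft_force: [-0.6, 0.1, -0.2]
opening: 0.0002
finger_force: 0.0
```

```bash
python3 - <<'E'
from h import *
s=snap('scene','s2');d=snap('side','d2');w=snap('wrist','w2'); print(state()['eef_pos'])
a=[cv2.resize(s['image'][130:230,230:330],(400,400),interpolation=cv2.INTER_CUBIC),cv2.resize(d['image'][130:230,210:310],(400,400),interpolation=cv2.INTER_CUBIC)]
cv2.imwrite('pics/c3.png',np.hstack(a)[:,:,::-1])
E
```

```text
[0.51561702 0.09811166 0.1401071 ]
```

View pics/c3.png

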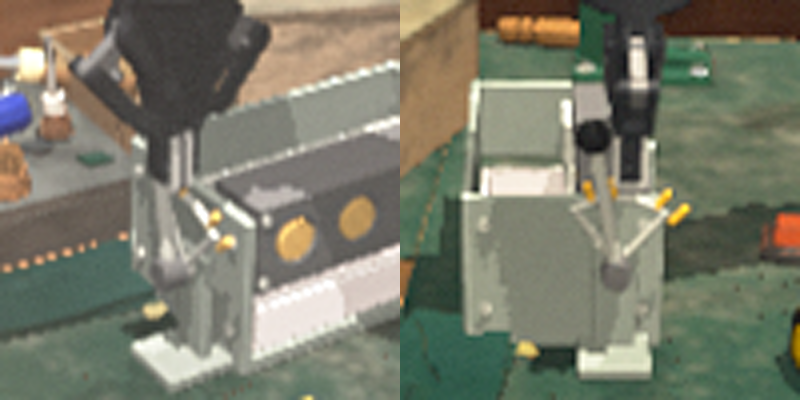

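The lever arm (right crop, ~(601,190)) stands between the second pair of teeth. Check numerically and measure the ejector.

```bash
cat >> h.py <<'E'
SC=np.array([.534,-.056,0]); YAW=.082
R=np.array([[np.cos(YAW),-np.sin(YAW),0],[np.sin(YAW),np.cos(YAW),0],[0,0,1]])
def S(x,y,z=0): return SC+R@np.array([x,y,z])
def inS(p): return R.T@(np.array(p)-SC)
def lever(c,u,v):
    o,d=ray(c,u,v); o=inS(o); d=R.T@d; p=o+d*(.155-o[1])/d[1]; return p, np.arctan2(p[0],p[2]-.075)+.7
E
python3 - <<'E'
from h import *
d=load('d2'); print(lever(d,210+192/4,130+135/4)); 
d=load('side0'); print(lever(d,452*.64,268*.64))
E
```

```text
(array([0.01783654, 0.155     , 0.17464473]), np.float64(0.8771254984146937))
(array([-0.0652469 ,  0.155     ,  0.15261565]), np.float64(0.000964420472196803))
```

>>> {"op": "send_rows", "data": {
  "travel": [
    [-0.5,0,0.2],
    [-1,0.2,0.5],
    [-1.09,1,1],
    [-1.09,2,1],
    [-1.09,3,1],
    [-1.09,4,1],
    [-1.09,4.76,1],
    [-1.09,4.76,0.5],
    [-1.09,4.76,0],
    [-1.09,4.76,0]
  ],
  "turn": [0,0,0,0,0,0.1,0.2,0.35,0.35,0.35],
  "claw": [0,0,0,0,0,20,52,52,52,52]
}}

```text
time_s: 4.62
eef_pos: [0.4698, 0.2877, 0.1363]
eef_rot: [-0.061, 0.998, -0.001, -0.003]
ft_force: [-0.6, -1.2, -0.6]
opening: 0.0521
finger_force: 0.0
```

```bash
python3 - <<'E'
from h import *
w=snap('wrist','w3'); print(state()['eef_pos'])
cv2.imwrite('pics/w3b.png',cv2.resize(w['image'][:,:,::-1],(800,600),interpolation=cv2.INTER_CUBIC))
E
```

```text
[0.47069509 0.28756368 0.13821524]
```

View pics/w3b.png

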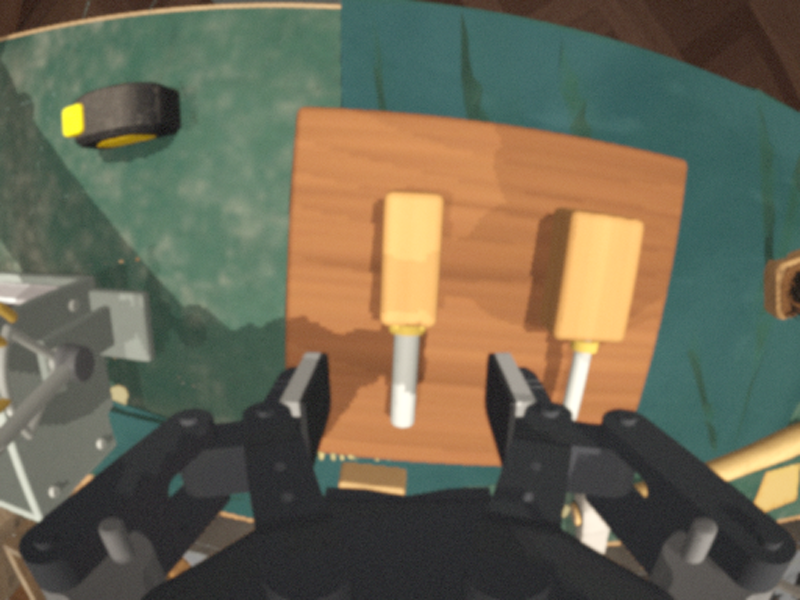

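```bash
python3 - <<'E'
from h import *
w=load('w3');k=.64
def q(n,ps,z):
    P=np.array([onz(w,u*k,v*k,z,wray) for u,v in ps]); m=P.mean(0); a=(P[0]+P[1])/2; b=(P[2]+P[3])/2; e=b-a
    print(n,np.round(P[:,:2],4).tolist(),'c',np.round(m,4),'yaw',np.degrees(np.arctan2(e[1],e[0])),'len',np.linalg.norm(e))
q('ej',[(385,192),(444,195),(436,327),(381,325)],.05)
q('hk',[(573,212),(643,220),(629,342),(555,338)],.054)
print(onz(w,402*k,426*k,.03,wray), state()['eef_rot'])
E
```

```text
ej [[0.4145, 0.27], [0.4124, 0.2991], [0.4807, 0.3043], [0.4831, 0.2756]] c [0.4477 0.2873 0.05  ] yaw 4.533589683995809 len 0.06862879647584819
hk [[0.4108, 0.3652], [0.408, 0.4066], [0.4762, 0.4147], [0.4783, 0.3688]] c [0.4433 0.3888 0.054 ] yaw 4.897763977451912 len 0.06811559213672702
[0.55453459 0.29487444 0.03      ] [-0.06039759  0.99817186 -0.00112714 -0.0019475 ]
```

>>> {"op": "send_rows", "data": {
  "travel": [
    [0,0,-0.6],
    [0,0,-1.3],
    [0,0,-2],
    [0,0,-2.6],
    [0,0,-2.87],
    [0,0,-2.87],
    [0,0,-2.87],
    [0,0,-2.87],
    [0,0,-2.87],
    [0,0,-2.87]
  ],
  "turn": [-0.35,-0.35,-0.35,-0.35,-0.35,-0.35,-0.35,-0.35,-0.35,-0.35],
  "claw": [52,52,52,52,52,52,20,20,20,20]
}}

```text
time_s: 5.5
eef_pos: [0.4737, 0.2894, 0.0276]
eef_rot: [-0.042, 0.999, 0.001, 0.002]
ft_force: [-0.2, -1.0, 7.7]
opening: 0.0283
finger_force: 60.2
```

>>> {"op": "send_rows", "data": {
  "travel": [
    [0,0,0],
    [0,0,0],
    [0,0,0.5],
    [0,0,1],
    [0,0,1.5],
    [0,0,2],
    [0,0,2.5],
    [0,0,2.5],
    [0,0,2.5],
    [0,0,2.5]
  ],
  "turn": [0,0,0,0,0,0,0,0,0,0],
  "claw": [20,20,20,20,20,20,20,20,20,20]
}}

```text
time_s: 6.33
eef_pos: [0.4719, 0.2882, 0.125]
eef_rot: [-0.042, 0.999, -0.0, -0.0]
ft_force: [0.0, -0.4, -2.8]
opening: 0.0288
finger_force: 59.5
```

>>> {"op": "send_rows", "data": {
  "travel": [
    [0,0,1],
    [0,-0.5,2],
    [-0.3,-1.3,2.4],
    [-0.6,-2.2,2.4],
    [-0.9,-3.1,2.4],
    [-1.2,-4,2.4],
    [-1.3,-4.9,2.4],
    [-1.3,-5.8,2.4],
    [-1.3,-6.6,2.4],
    [-1.3,-6.95,2.4]
  ],
  "turn": [0,0,0,0,0,0,0,0,0,0],
  "claw": [20,20,20,20,20,20,20,20,20,20]
}}

```text
time_s: 7.17
eef_pos: [0.4191, 0.0056, 0.2202]
eef_rot: [-0.039, 0.999, -0.001, -0.001]
ft_force: [0.0, -0.1, -1.1]
opening: 0.0289
finger_force: 59.8
```

>>> {"op": "send_rows", "data": {
  "travel": [
    [0,0,0],
    [0,0,0],
    [0,0,-0.4],
    [0,0,-0.8],
    [0,0,-1.2],
    [0,0,-1.6],
    [0,0,-1.8],
    [0,0,-1.8],
    [0,0,-1.8],
    [0,0,-1.8]
  ],
  "turn": [0,0,0,0,0,0,0,0,0,0],
  "claw": [20,20,20,20,20,20,20,20,20,20]
}}

```text
time_s: 8.0
eef_pos: [0.4207, 0.011, 0.15]
eef_rot: [-0.042, 0.999, 0.0, 0.0]
ft_force: [-0.4, -0.0, -1.1]
opening: 0.0288
finger_force: 59.8
```

```bash
python3 - <<'E'
from h import *
w=snap('wrist','w4');s=snap('scene','s4');d=snap('side','d4'); print(state()['eef_pos'],inS(state()['eef_pos']))
a=[cv2.resize(s['image'][130:230,230:330],(400,400),interpolation=cv2.INTER_CUBIC),cv2.resize(w['image'][70:270,150:350],(400,400),interpolation=cv2.INTER_CUBIC)]
cv2.imwrite('pics/c4.png',np.hstack(a)[:,:,::-1])
E
```

```text
[0.42079625 0.01060048 0.15013577] [-0.10736825  0.075649    0.15013577]
```

View pics/c4.png

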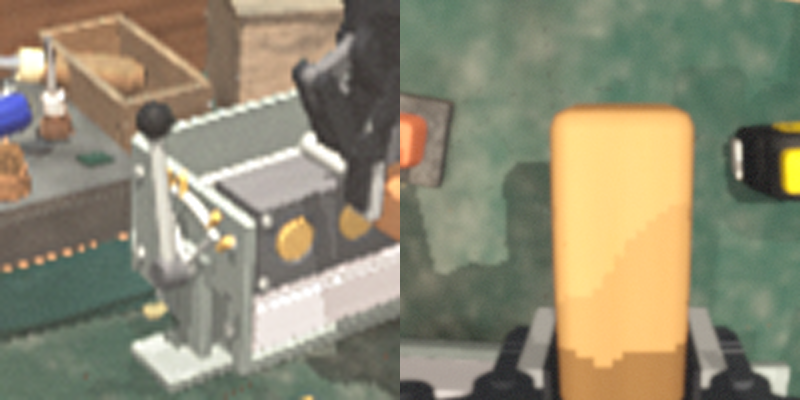

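>>> {"op": "send_rows", "data": {
  "travel": [
    [0,0,-0.3],
    [0,0,-0.6],
    [0,0,-0.9],
    [0,0,-1.2],
    [0,0,-1.5],
    [0,0,-1.81],
    [0,0,-1.81],
    [0,0,-1.81],
    [0,0,-1.81],
    [0,0,-1.81]
  ],
  "turn": [0,0,0,0,0,0,0,0,0,0],
  "claw": [20,20,20,20,20,20,20,20,20,20]
}}

```text
time_s: 8.98
eef_pos: [0.421, 0.0105, 0.0779]
eef_rot: [-0.042, 0.999, -0.0, 0.001]
ft_force: [1.0, -0.9, -0.4]
opening: 0.0287
finger_force: 59.8
```

```bash
python3 - <<'E'
from h import *
w=snap('wrist','w5');s=snap('scene','s5');d=snap('side','d5'); st=state(); print(st['eef_pos'],inS(st['eef_pos']),st['ft_force'])
print(proj(s,S(-.03,.075,.085)), proj(d,S(-.03,.075,.085)),proj(w,S(-.03,.075,.085),True))
a=[cv2.resize(s['image'][150:230,270:350],(400,400),interpolation=cv2.INTER_CUBIC),cv2.resize(w['image'][200:300,200:300],(400,400),interpolation=cv2.INTER_CUBIC)]
cv2.imwrite('pics/c5.png',np.hstack(a)[:,:,::-1])
E
```

```text
[0.42066287 0.01046497 0.07752913] [-0.10751228  0.07552487  0.07752913] [-0.45926544 -0.41124067 -0.89723797]
(np.float64(304.2774182074712), np.float64(190.1284023019983)) (np.float64(272.81127177297367), np.float64(182.5465180400743)) (np.float64(259.2210183029693), np.float64(350.9112587370634))
```

View pics/c5.png

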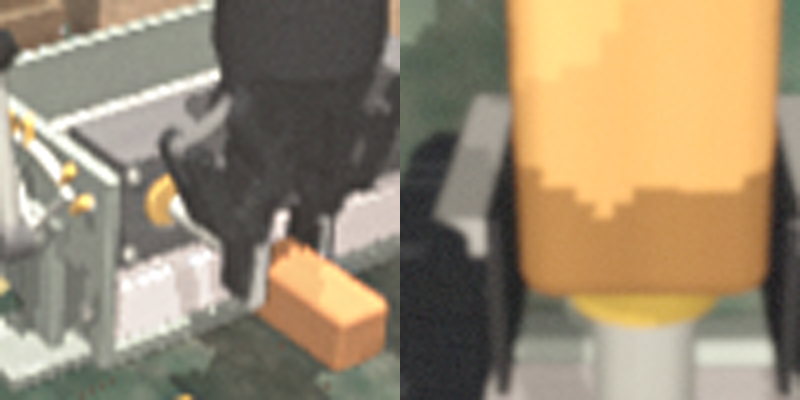

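The rod tip sits in front of the bore-3 plug (left crop ~(175,200)). Push.

>>> {"op": "send_rows", "data": {
  "travel": [
    [0.15,0.01,0],
    [0.3,0.025,0],
    [0.45,0.035,0],
    [0.6,0.05,0],
    [0.75,0.06,0],
    [0.9,0.075,0],
    [1.05,0.085,0],
    [1.2,0.1,0],
    [1.35,0.11,0],
    [1.5,0.12,0]
  ],
  "turn": [0,0,0,0,0,0,0,0,0,0],
  "claw": [20,20,20,20,20,20,20,20,20,20]
}}

```text
time_s: 9.97
eef_pos: [0.4809, 0.0153, 0.0769]
eef_rot: [-0.042, 0.999, -0.0, 0.0]
ft_force: [0.1, -0.3, -1.5]
opening: 0.029
finger_force: 59.8
```

```bash
python3 - <<'E'
from h import *
w=snap('wrist','w6'); s=snap('scene','s6');d=snap('side','d6'); st=state(); print(inS(st['eef_pos']),st['ft_force'],st['opening'])
f=lambda im,y,x,n:cv2.resize(im['image'][y:y+n,x:x+n],(400,400),interpolation=cv2.INTER_CUBIC)
cv2.imwrite('pics/c6.png',np.hstack([f(d,120,200,100),f(w,180,160,200)])[:,:,::-1])
E
```

```text
[-0.04739783  0.07547333  0.07681635] [-0.10172445  0.40983649 -0.57987295] 0.02886135547206824
```

View pics/c6.png

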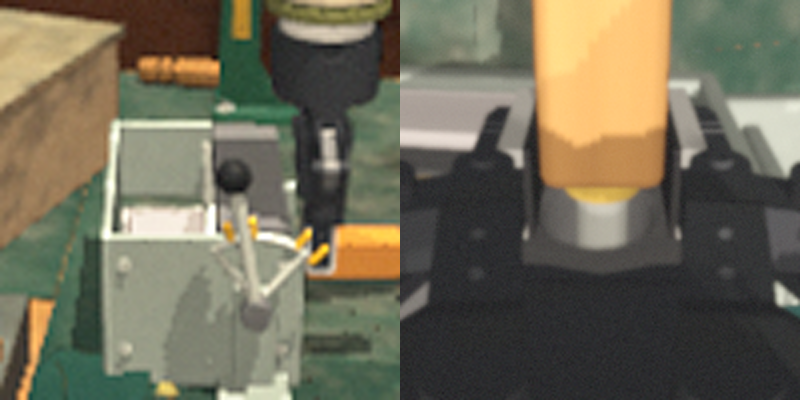

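>>> {"op": "send_rows", "data": {
  "travel": [
    [0.06,0,0],
    [0.12,0.01,0],
    [0.12,0.01,0],
    [0,0,0],
    [-0.3,-0.025,0],
    [-0.6,-0.05,0],
    [-0.9,-0.075,0],
    [-1.2,-0.1,0],
    [-1.5,-0.12,0],
    [-1.5,-0.12,0]
  ],
  "turn": [0,0,0,0,0,0,0,0,0,0],
  "claw": [20,20,20,20,20,20,20,20,20,20]
}}

```text
time_s: 10.95
eef_pos: [0.4176, 0.0101, 0.0766]
eef_rot: [-0.042, 0.999, -0.0, -0.001]
ft_force: [0.2, 0.0, -0.8]
opening: 0.0286
finger_force: 59.8
```

```bash
python3 - <<'E'
from h import *
w=snap('wrist','w7'); s=snap('scene','s7');d=snap('side','d7'); st=state(); print(inS(st['eef_pos']),st['ft_force'],st['opening'])
print(proj(s,S(-.025,.075,.085)),proj(s,S(-.025,.025,.085)),np.hypot(*S(-.108,.025)[:2]),np.hypot(*S(-.108,.02)[:2]))
f=lambda im,y,x,n:cv2.resize(im['image'][y:y+n,x:x+n],(400,400),interpolation=cv2.INTER_CUBIC)
cv2.imwrite('pics/c7.png',np.hstack([f(s,140,270,80),f(d,120,200,100)])[:,:,::-1])
E
```

```text
[-0.10759751  0.07554837  0.077164  ] [-0.2563517  -1.05620763 -0.39614484] 0.02872643924884294
(np.float64(303.0643381423641), np.float64(189.26733552714379)) (np.float64(318.40540823156175), np.float64(183.79582236584315)) 0.4261898534596997 0.4270928458475364
```

View pics/c7.png

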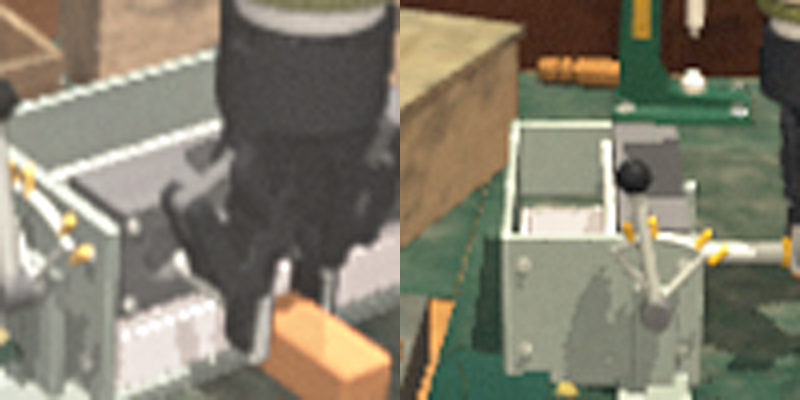

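The bore-3 plug is gone (dark mouth at left crop (150,200)). Shift to bore 2 and push.

>>> {"op": "send_rows", "data": {
  "travel": [
    [0.02,-0.3,0],
    [0.05,-0.6,0],
    [0.08,-0.95,0],
    [0.1,-1.25,0],
    [0.1,-1.25,0],
    [0.1,-1.25,0],
    [0.3,-1.23,0],
    [0.5,-1.215,0],
    [0.7,-1.2,0],
    [0.9,-1.18,0]
  ],
  "turn": [0,0,0,0,0,0,0,0,0,0],
  "claw": [20,20,20,20,20,20,20,20,20,20]
}}

```text
time_s: 11.93
eef_pos: [0.4574, -0.036, 0.0769]
eef_rot: [-0.042, 0.999, 0.0, 0.0]
ft_force: [-0.2, 0.0, -1.6]
opening: 0.0288
finger_force: 59.8
```

>>> {"op": "send_rows", "data": {
  "travel": [
    [0.2,0.015,0],
    [0.4,0.03,0],
    [0.6,0.05,0],
    [0.75,0.06,0],
    [0.84,0.07,0],
    [0.84,0.07,0],
    [0.5,0.04,0],
    [0,0,0],
    [-0.4,-0.03,0],
    [-0.78,-0.06,0]
  ],
  "turn": [0,0,0,0,0,0,0,0,0,0],
  "claw": [20,20,20,20,20,20,20,20,20,20]
}}

```text
time_s: 12.77
eef_pos: [0.4236, -0.0393, 0.0767]
eef_rot: [-0.042, 0.999, -0.0, -0.0]
ft_force: [-0.5, 0.8, -1.3]
opening: 0.0293
finger_force: 59.8
```

>>> {"op": "send_rows", "data": {
  "travel": [
    [0,0,1],
    [0,0,2],
    [0,0,3],
    [0,0.3,3.6],
    [0.2,1.2,3.6],
    [0.4,2.1,3.6],
    [0.6,3,3.6],
    [0.8,4,3.6],
    [1,5,3.6],
    [1.18,6,3.6]
  ],
  "turn": [0,0,0,0,0,0,0,0,0,0],
  "claw": [20,20,20,20,20,20,20,20,20,20]
}}

```text
time_s: 13.6
eef_pos: [0.472, 0.2024, 0.221]
eef_rot: [-0.041, 0.999, -0.0, 0.0]
ft_force: [0.6, -0.4, -1.6]
opening: 0.0292
finger_force: 59.9
```

>>> {"op": "send_rows", "data": {
  "travel": [
    [0,1,0],
    [0,2,0],
    [0,2.19,-1],
    [0,2.19,-2],
    [0,2.19,-3],
    [0,2.19,-4],
    [0,2.19,-4.5],
    [0,2.19,-4.8],
    [0,2.19,-4.8],
    [0,2.19,-4.8]
  ],
  "turn": [0,0,0,0,0,0,0,0,0,0],
  "claw": [20,20,20,20,20,20,20,20,20,52]
}}

```text
time_s: 14.43
eef_pos: [0.4724, 0.2885, 0.0293]
eef_rot: [-0.042, 0.999, 0.0, 0.0]
ft_force: [-0.8, 0.2, -0.2]
opening: 0.0394
finger_force: 0.0
```

>>> {"op": "send_rows", "data": {
  "travel": [
    [0,0,0],
    [0,0,0],
    [0,0,1],
    [0,0,2],
    [0,0,3],
    [0,0,4],
    [0.2,-1,5],
    [0.4,-2,6],
    [0.8,-3,7],
    [0.8,-4,7.5]
  ],
  "turn": [0,0,0,0,0,0,0,0,0,0],
  "claw": [52,52,52,52,52,52,52,52,52,52]
}}

```text
time_s: 15.27
eef_pos: [0.4987, 0.1675, 0.3034]
eef_rot: [-0.043, 0.999, 0.001, 0.002]
ft_force: [0.9, 0.5, -1.3]
opening: 0.0521
finger_force: 0.0
```

```bash
python3 - <<'E'
from h import *
w=snap('wrist','w8'); snap('scene','s8'); d=snap('side','d8'); print(state()['eef_pos'])
cv2.imwrite('pics/w8b.png',cv2.resize(w['image'][:,:,::-1],(800,600),interpolation=cv2.INTER_CUBIC))
E
```

```text
[0.50023281 0.16501219 0.30343397]
```

View pics/w8b.png

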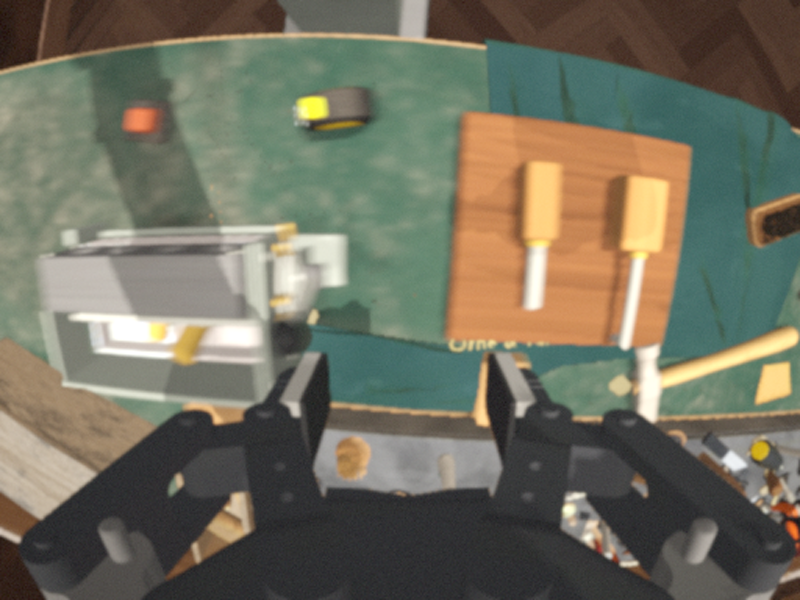

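Both plugs appear in the tray: brass at (188,343) and a rounder spot at (157,330); the ejector is back on the board, hook untouched. Measure these numerically.

```bash
python3 - <<'E'
from h import *
w=load('w8');k=.64
hsv=cv2.cvtColor(w['image'],cv2.COLOR_RGB2HSV); m=cv2.inRange(hsv,(14,110,80),(34,255,255)); m[:,185:]=0; m[:195]=0;m[250:]=0; m[:,:60]=0
n,l,st,c=cv2.connectedComponentsWithStats(m)
for i in range(1,n):
    if st[i,4]>15:
        ys,xs=np.where(l==i); rect=cv2.minAreaRect(np.c_[xs,ys].astype(np.float32))
        print(st[i],np.round(rect[0],1),np.round(rect[1],1),round(rect[2]))
        for z in(.023,.059): print(z,np.round([inS(onz(w,*p,z,wray))[:2] for p in cv2.boxPoints(rect)],3).tolist())
def q(n,ps,z):
    P=np.array([onz(w,u*k,v*k,z,wray) for u,v in ps]); m=P.mean(0); a=(P[0]+P[1])/2; b=(P[2]+P[3])/2; e=b-a
    print(n,'c',np.round(m,4),'yaw',np.degrees(np.arctan2(e[1],e[0])),'len',np.linalg.norm(e))
q('hk',[(627,177),(668,179),(660,255),(621,250)],.054)
print('toe top',onz(w,625*k,345*k,.047,wray))
E
```

```text
[ 98 208   8   9  53] [101.4 212.4] [7.7 7.2] 81
0.023 [[0.069, -0.049], [0.067, -0.034], [0.08, -0.034], [0.083, -0.049]]
0.059 [[0.056, -0.025], [0.054, -0.012], [0.066, -0.012], [0.069, -0.025]]
[111 209  20  24 283] [119.5 219.7] [13.5 25.7] 21
0.023 [[0.105, -0.032], [0.062, -0.007], [0.069, 0.016], [0.113, -0.009]]
0.059 [[0.089, -0.01], [0.049, 0.013], [0.056, 0.034], [0.096, 0.011]]
hk c [0.4451 0.3845 0.054 ] yaw 3.3167844571766887 len 0.07019094498835263
toe top [0.57510995 0.39372296 0.047     ]
```

>>> {"op": "send_rows", "data": {
  "travel": [
    [0.3,-0.6,0],
    [0.6,-1.2,0],
    [1,-2,0],
    [1.4,-3,0],
    [1.4,-3.8,-0.5],
    [1.4,-4.2,-1.3],
    [1.4,-4.2,-2.2],
    [1.4,-4.2,-2.96],
    [1.4,-4.2,-2.96],
    [1.4,-4.2,-2.96]
  ],
  "turn": [0,0,0,0,0,0,0,0,0,0],
  "claw": [52,52,52,52,52,52,52,52,52,52]
}}

```text
time_s: 16.25
eef_pos: [0.553, 0.0011, 0.1806]
eef_rot: [-0.043, 0.999, 0.0, -0.002]
ft_force: [0.4, 0.6, 0.8]
opening: 0.0516
finger_force: 0.0
```

```bash
python3 - <<'E'
from h import *
w=snap('wrist','w9'); print(state()['eef_pos'])
for p in [(.099,0,.115),(.03,.1,.115),(.03,-.1,.115),(.062,0,.01),(.036,-.135,.018)]: print(p,np.round(proj(w,S(*p),True)))
hsv=cv2.cvtColor(w['image'],cv2.COLOR_RGB2HSV); m=cv2.inRange(hsv,(14,110,80),(34,255,255)); m[300:]=0
n,l,st,c=cv2.connectedComponentsWithStats(m)
for i in range(1,n):
    if st[i,4]>30:
        ys,xs=np.where(l==i); rect=cv2.minAreaRect(np.c_[xs,ys].astype(np.float32))
        print(st[i]); 
        for z in(.023,.055): print(z,np.round([inS(onz(w,*p,z,wray))[:2] for p in cv2.boxPoints(rect)],3).tolist())
E
```

```text
[0.55449527 0.00112396 0.18277681]
(0.099, 0, 0.115) [195. 286.]
(0.03, 0.1, 0.115) [319. 210.]
(0.03, -0.1, 0.115) [ 78. 207.]
(0.062, 0, 0.01) [211. 206.]
(0.036, -0.135, 0.018) [ 99. 185.]
[353   7  21  21 376]
0.023 [[-0.136, 0.151], [-0.159, 0.152], [-0.163, 0.175], [-0.139, 0.174]]
0.055 [[-0.126, 0.141], [-0.147, 0.142], [-0.15, 0.162], [-0.129, 0.161]]
[352  34  38   9 271]
0.023 [[-0.128, 0.15], [-0.133, 0.193], [-0.124, 0.192], [-0.119, 0.15]]
0.055 [[-0.119, 0.14], [-0.124, 0.178], [-0.115, 0.178], [-0.111, 0.14]]
[ 485   85   27   66 1438]
0.023 [[-0.095, 0.332], [-0.104, 0.384], [-0.017, 0.393], [-0.013, 0.339]]
0.055 [[-0.089, 0.303], [-0.097, 0.35], [-0.019, 0.357], [-0.016, 0.309]]
[373 109  13  19 149]
0.023 [[-0.032, 0.171], [-0.051, 0.181], [-0.048, 0.19], [-0.028, 0.18]]
0.055 [[-0.033, 0.159], [-0.051, 0.167], [-0.047, 0.175], [-0.03, 0.167]]
[377 127  14  14 112]
0.023 [[-0.017, 0.179], [-0.032, 0.188], [-0.028, 0.197], [-0.013, 0.188]]
0.055 [[-0.02, 0.166], [-0.033, 0.174], [-0.03, 0.182], [-0.016, 0.174]]
[377 180  14  12  98]
0.023 [[0.03, 0.183], [0.024, 0.
[... 396 characters left out ...]
, -0.014], [0.07, -0.016], [0.071, -0.039]]
[207 214  28  38 761]
0.023 [[0.108, -0.012], [0.061, 0.002], [0.068, 0.028], [0.115, 0.015]]
0.055 [[0.092, -0.005], [0.05, 0.008], [0.056, 0.031], [0.098, 0.019]]
[ 431  230   46   56 1481]
0.023 [[0.169, 0.285], [0.083, 0.295], [0.101, 0.356], [0.195, 0.351]]
0.055 [[0.146, 0.261], [0.07, 0.269], [0.086, 0.324], [0.17, 0.319]]
[487 272  25   4  39]
0.023 [[0.172, 0.4], [0.176, 0.462], [0.179, 0.464], [0.175, 0.402]]
0.055 [[0.149, 0.364], [0.152, 0.419], [0.156, 0.421], [0.152, 0.365]]
[217 294  29   6 109]
0.023 [[0.18, 0.002], [0.172, 0.003], [0.171, 0.037], [0.179, 0.037]]
0.055 [[0.156, 0.008], [0.149, 0.008], [0.148, 0.039], [0.155, 0.039]]
```

```bash
python3 - <<'E'
from h import *
w=load('w9')
cv2.imwrite('pics/c9.png',cv2.resize(w['image'][130:310,60:300,::-1],(800,600),interpolation=cv2.INTER_CUBIC))
E
```

```text
(no output)
```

View pics/c9.png

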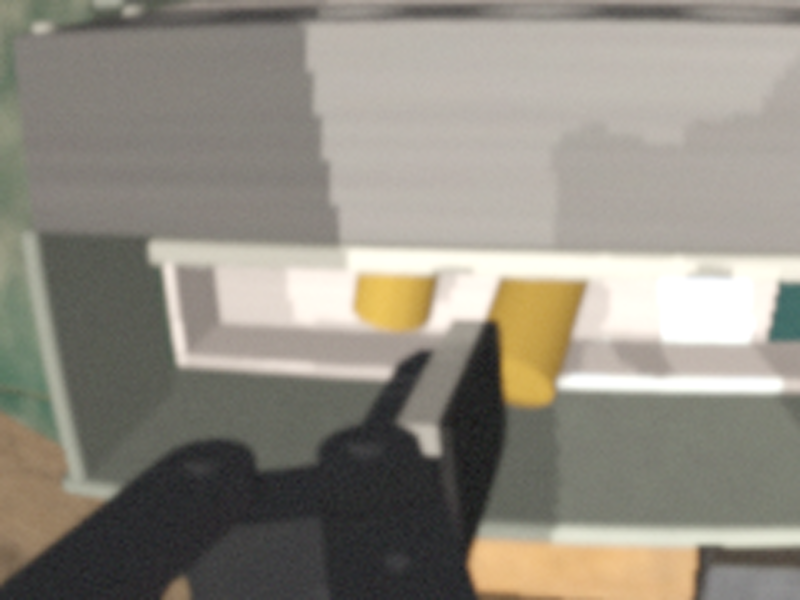

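Plug A (395,300) lies flat; plug B (535,340) leans on the tray's back wall. Both are inside; B stays ~20 mm clear of the right end wall if I drag only ~92 mm. Now fetch the hook.

>>> {"op": "send_rows", "data": {
  "travel": [
    [0,0,0.5],
    [-0.4,0.8,1],
    [-0.8,1.7,1],
    [-1.2,2.6,1],
    [-1.6,3.5,1],
    [-2,4.4,1],
    [-2.4,5.3,1],
    [-2.8,6.2,1],
    [-2.83,7.2,1],
    [-2.83,8.2,0.5]
  ],
  "turn": [0,0,0,0,0,0,0,0,0,0],
  "claw": [52,52,52,52,52,52,52,70,72,72]
}}

```text
time_s: 17.13
eef_pos: [0.442, 0.3304, 0.2105]
eef_rot: [-0.043, 0.999, 0.003, 0.005]
ft_force: [1.3, 0.5, 1.0]
opening: 0.0717
finger_force: 0.0
```

>>> {"op": "send_rows", "data": {
  "travel": [
    [0,1,0],
    [0,2,-0.3],
    [0,2.47,-1],
    [0,2.47,-1.6],
    [0,2.47,-1.6],
    [0,2.47,-1.6],
    [0,2.47,-1.6],
    [0,2.47,-1.6],
    [0,2.47,-1.6],
    [0,2.47,-1.6]
  ],
  "turn": [0,0,0,0,0,0,0,0,0,0],
  "claw": [72,72,72,72,72,72,72,72,72,72]
}}

```text
time_s: 17.97
eef_pos: [0.442, 0.424, 0.141]
eef_rot: [-0.041, 0.999, 0.001, 0.001]
ft_force: [-0.2, 0.1, -0.2]
opening: 0.0718
finger_force: 0.0
```

```bash
python3 - <<'E'
from h import *
w=snap('wrist','w10'); print(state()['eef_pos'])
hsv=cv2.cvtColor(w['image'],cv2.COLOR_RGB2HSV); m=cv2.inRange(hsv,(14,100,120),(34,255,255)); m=cv2.morphologyEx(m,cv2.MORPH_OPEN,np.ones((3,3)))
n,l,st,c=cv2.connectedComponentsWithStats(m)
for i in range(1,n):
    if st[i,4]>400:
        ys,xs=np.where(l==i); P=np.array([inS(onz(w,u,v,.054,wray))+0 for u,v in zip(xs,ys)])[:,:2]
        W=np.array([onz(w,u,v,.054,wray)[:2] for u,v in zip(xs,ys)]).astype(np.float32); r=cv2.minAreaRect(W*1000); print(st[i],r)
E
```

```text
[0.44172904 0.42393032 0.14050483]
[  90  140   46   85 3097] ((444.34307861328125, 294.3756408691406), (76.1848373413086, 41.77460861206055), 4.4039716720581055)
[ 185  141   62   97 3450] ((443.29327392578125, 389.0211486816406), (81.26982879638672, 49.086875915527344), 5.847865104675293)
[390 145  78  63 887] ((411.56573486328125, 576.3341674804688), (39.33518981933594, 87.60453796386719), 24.31967544555664)
```

>>> {"op": "send_rows", "data": {
  "travel": [
    [0.08,-0.4,0],
    [0.08,-0.9,0],
    [0.08,-0.9,-0.5],
    [0.08,-0.9,-1.1],
    [0.08,-0.9,-1.7],
    [0.08,-0.9,-2.3],
    [0.08,-0.9,-2.79],
    [0.08,-0.9,-2.79],
    [0.08,-0.9,-2.79],
    [0.08,-0.9,-2.79]
  ],
  "turn": [0,0,0,0,0,0,0,0,0,0],
  "claw": [72,72,72,72,72,72,72,72,72,34]
}}

```text
time_s: 18.85
eef_pos: [0.445, 0.3887, 0.0291]
eef_rot: [-0.042, 0.999, 0.001, 0.001]
ft_force: [-0.6, 0.8, 0.6]
opening: 0.0615
finger_force: 0.0
```

>>> {"op": "send_rows", "data": {
  "travel": [
    [0,0,0],
    [0,0,0],
    [0,0,0],
    [0,0,0],
    [0,0,0],
    [0,0,0.5],
    [0,0,1],
    [0,0,1.8],
    [0,0,2.6],
    [0,0,2.6]
  ],
  "turn": [0,0,0,0,0,0,0,0,0,0],
  "claw": [34,34,34,34,34,34,34,34,34,34]
}}

```text
time_s: 19.68
eef_pos: [0.4468, 0.3909, 0.1395]
eef_rot: [-0.042, 0.999, 0.004, 0.004]
ft_force: [0.5, 1.1, -0.2]
opening: 0.0432
finger_force: 61.1
```

>>> {"op": "send_rows", "data": {
  "travel": [
    [0,0,1],
    [0,0,2],
    [0,-0.5,2.6],
    [0,-1.5,2.6],
    [0,-2.5,2.6],
    [0,-3.5,2.6],
    [0,-4.5,2.6],
    [0,-5.5,2.6],
    [0,-6.5,2.6],
    [0,-7.5,2.6]
  ],
  "turn": [0,0,0,0,0,0,0,0,0,0],
  "claw": [34,34,34,34,34,34,34,34,34,34]
}}

```text
time_s: 20.52
eef_pos: [0.4439, 0.0862, 0.2363]
eef_rot: [-0.042, 0.999, 0.0, 0.001]
ft_force: [2.7, -0.5, -1.0]
opening: 0.043
finger_force: 61.4
```

>>> {"op": "send_rows", "data": {
  "travel": [
    [0,-1,0],
    [0,-2,0],
    [0,-3,0],
    [0,-4,0],
    [0,-5,0],
    [0,-6,0],
    [0,-7,0],
    [0,-8,0],
    [0,-9,0],
    [0,-9.5,0]
  ],
  "turn": [0,0,0,0,0,0,0,0,0,0],
  "claw": [34,34,34,34,34,34,34,34,34,34]
}}

```text
time_s: 21.35
eef_pos: [0.4427, -0.2974, 0.2361]
eef_rot: [-0.039, 0.999, -0.001, 0.0]
ft_force: [-0.5, 0.7, -1.1]
opening: 0.043
finger_force: 61.4
```

```bash
python3 - <<'E'
from h import *
w=snap('wrist','w11');s=snap('scene','s11');d=snap('side','d11'); st=state(); print(st['eef_pos'],st['opening'])
t=st['eef_pos']+R@np.array([.129,0,-.009])
E_=S(.036,-.135,.018)
for n,c,f in(('w',w,1),('s',s,0),('d',d,0)): print(n,'eye',np.round(proj(c,E_,f)),'toe',np.round(proj(c,t,f)),'toetop',np.round(proj(c,t+[0,0,.03],f)),'post',np.round(proj(c,S(-.035,-.109,.062),f)))
u,v=map(int,proj(w,E_,1)); p=w['image'][max(v-26,0):v+26,max(u-30,0):u+30]; print(max(u-30,0),max(v-26,0))
h=cv2.cvtColor(p,cv2.COLOR_RGB2HSV); 
for r in range(p.shape[0]): print(''.join('.' if h[r,c,1]>90 else ' +o@'[min(3,h[r,c,2]//64)] for c in range(p.shape[1])))
E
```

```text
[ 0.44355568 -0.29397361  0.23574784] 0.04322128981241596
w eye [330. 267.] toe [265. 380.] toetop [266. 411.] post [363. 233.]
s eye [345. 180.] toe [383. 108.] toetop [384.  98.] post [358. 179.]
d eye [248. 175.] toe [252. 106.] toetop [252.  97.] post [270. 166.]
300 240
..........+ +ooooooooooo+++++++++++++++++++oooooooo@@@@@@@@@
..........  ++ooooooooooo++++++++++++++++++oooooooo@@@@@@@@@
..........   +ooooooooooo++++++++++++++++++oooooooo@@@@@@@@@
..........   ++ooooooooooo+++++++++++++++++oooooooo@@@@@@@@@
..........   ++ooooooooooo++++++++++++++++ooooooooo@@@@@@@@@
..........    ++ooooooooooo+++++++++++++++ooooooooo@@@@@@@@@
.........+    ++ooooooooooo+++++++++++++++ooooooooo@@@@@@@@@
.........+    ++oooooooooooo++++++++++++++ooooooooo@@@@@@@@@
..........     ++ooooooooooo++++++++++++++oooooooo@@@@@@@@@@
.........      ++oooooooooooo+++++++++++++oooooooo@@@@@@@@@@
.........+     ++oooooooooooo+++ ++++ ++++oooooooo@@@@@@@@@@
.........       ++ooooooooooo+++    ++++++oooooooo@@@@@@@@@@
.........       ++oooooooooooo++  +   ++++oooooooo@@@@@@@@@@
.........       ++oooooooooooo+
[... 1647 characters left out ...]
                          +++
.....o++     ++++                                       + ++
.....oo+     ++++                                        ++ 
.....oo+     ++++                                       ++++
.....oo++    ++++                                       ++++
....oooo+    ++++                                       ++++
....oooo+    ++++                                       ++++
....oooo+   ++++                                       +++++
....oooo++  ++++                                       +++++
....oooo++  +++++                                      +++++
....ooooo+  ++++                                       +++++
....ooooo+  ++++                                       +++++
```

>>> {"op": "send_rows", "data": {
  "travel": [
    [0.8,0,0],
    [1.6,0,0],
    [2.2,0,0],
    [2.7,0,0],
    [2.7,0,0],
    [2.7,0,0],
    [2.7,0,0],
    [2.7,0,0],
    [2.7,0,0],
    [2.7,0,0]
  ],
  "turn": [0,0,0,0,0,0,0,0,0,0],
  "claw": [34,34,34,34,34,34,34,34,34,34]
}}

```text
time_s: 22.33
eef_pos: [0.5517, -0.2922, 0.2361]
eef_rot: [-0.042, 0.999, -0.0, 0.0]
ft_force: [0.3, -0.2, -1.6]
opening: 0.043
finger_force: 61.4
```

```bash
python3 - <<'E'
from h import *
w=snap('wrist','w12'); s=snap('scene','s12');d=snap('side','d12');st=state(); print(st['eef_pos'],st['opening'])
E_=S(.036,-.135,.018)
u,v=map(int,proj(w,E_,1)); print(u,v,'tray corners',[np.round(proj(w,S(x,-.11,.04),1)) for x in(-.024,.096)],'plate',[np.round(proj(w,S(x,-.105,.115),1)) for x in(-.025,.025)])
p=w['image'][v-30:v+36,u-44:u+44]; print(u-44,v-30)
h=cv2.cvtColor(p,cv2.COLOR_RGB2HSV); 
for r in range(p.shape[0]): print(''.join('.' if h[r,c,1]>70 else ' +o@'[min(3,h[r,c,2]//64)] for c in range(p.shape[1])))
E
```

```text
[ 0.55202375 -0.29215181  0.23585859] 0.0429254945452708
338 193 tray corners [array([366., 150.]), array([357., 242.])] plate [array([396., 160.]), array([391., 209.])]
294 163
+++ooooooooooooooooooooo+++oo+oo+++o++++++++++++++++++++++++oooooooooo@@@@@@@@@o++++++++
+o+o+ooooooooooooooooooo++oooo++++o+++oo++++++++++++++++++++oooooooooo@@@@@@@@@o++++++++
+oooooooooooooooooooooooooooooo++++oooooo+++++++++++++++++++oooooooooo@@@@@@@@@o++++++++
ooooooooooooooooooooooooooooooo+++ooooooo+++++++++++++++++++oooooooooo@@@@@@@@@o++++++++
ooooooooo+ooooooooooooooooooooooo+oooooooo++++++++++++++++++oooooooooo@@@@@@@@@o++++++++
oooooooooooooooooooooooooooooooooooooooooo++++++++++++++++++oooooooooo@@@@@@@@o+++++++++
oooooooooooooooooooooooooooooooooooooooooo++++++++++++++++++oooooooooo@@@@@@@@o+++++++++
.....ooooooooooooooooooooooooooooooooooooo+++++++++++++++++ooooooooooo@@@@@@@@o+++++++++
.......oo+ooooooooooooooooooooooooooooooo++++++++++++++++++oooooooooo@@@@@@@@@o+++++++++
.........oooooooooooooooooooooooooooo++++++oooooo++++++++++oo@ooooooo@@@@@@@@@o+++++++++
..........oooooooooooooooooooooo
[... 4251 characters left out ...]
.......ooooooooooooooooo+++++++++++++++++++oooooooooo@@@@@o++++++++++++++++++
..................ooooooooooooooooo+++++++++++++++++++ooooooooo@@@@@@o+++++++++++++++++o
.................oooooooooooooooooo+++++++++++++++++++ooooooooo@@@@@@o+++++++++++++++++o
.................oooooooooooooooooo+++++++++++++++++++ooooooooo@@@@@@o+++++++++++++++++o
.................ooooooooooooooooooo++++++++++++++++++ooooooooo@@@@@@o+++++++++++++++++o
.................oooooooooooooooooo++++++++++++++++++oo@ooooooo@@@@@oo+++++++++++++++++o
.................oooooooooooooooooo++++++++++++++++++oo@ooooooo@@@@@o++++++++++++++++++o
.................oooooooooooooooooo++++++++++++++++++ooooooooo@@@@@@o+++++++++++++++++oo
```

The eye ring's hole centres at wrist pixel (339,190.5), 2–3 mm from prediction. Move over it and lower the toe.

>>> {"op": "send_rows", "data": {
  "travel": [
    [-0.7,0.5,0],
    [-1.4,1.1,0],
    [-2.1,1.8,0],
    [-2.57,2.37,0],
    [-2.57,2.37,0],
    [-2.57,2.37,-0.8],
    [-2.57,2.37,-1.7],
    [-2.57,2.37,-2.6],
    [-2.57,2.37,-3.5],
    [-2.57,2.37,-3.65]
  ],
  "turn": [0,0,0,0,0,0,0,0,0,0],
  "claw": [34,34,34,34,34,34,34,34,34,34]
}}

```text
time_s: 23.32
eef_pos: [0.4457, -0.1958, 0.0843]
eef_rot: [-0.042, 0.999, 0.002, -0.004]
ft_force: [-1.7, 0.8, -1.6]
opening: 0.0424
finger_force: 61.3
```

```bash
python3 - <<'E'
from h import *
s=snap('scene','s13');d=snap('side','d13');st=state(); p=st['eef_pos']; print(p,inS(p))
t=p+R@np.array([.1295,0,-.009]); print('toe in S',inS(t))
for n,c in(('s',s),('d',d)): print(n,'toe',np.round(proj(c,t)),'top',np.round(proj(c,t+[0,0,.03])))
u,v=map(int,proj(s,t)); q=s['image'][v-28:v+16,u-40:u+30]; print(u-40,v-28)
g=cv2.cvtColor(q,cv2.COLOR_RGB2GRAY)
for r in g: print(''.join(' .:-=+*#%@'[x//26] for x in r))
E
```

```text
[ 0.44835889 -0.19687692  0.0887051 ] [-0.09689231 -0.13338885  0.0887051 ]
toe in S [ 0.03260769 -0.13338885  0.0797051 ]
s toe [348. 162.] top [349. 153.]
d toe [249. 158.] top [249. 149.]
307 133
++++++===+++++++==========+++===++++****++======+++++++++++++++******+
==========================+++++++********++==+++++++=+++++++++*******+
++==========+===+++++++++++++++***********+++++++++++++***************
*++++++++++++++++******+++++++**********+**++++****+++****************
***+++++++++**********+++++++++++*****+++*+++++****++***+++++++*******
*++*+++*++*********+*++++++++++++++++++++***++**++++++++++++=++*******
+++++++***********++++++++++++++++++*+***********+++++++++*++++***+***
+++++*************+++++++++++++++++***************+++=+++*************
++++***********++++++*++*+++++++**+*************+++++=+++*************
+****#*********++++++++++++++++*****************++++++++**************
**********++***++*+++++++++++*****************************************
***********+**++**+++++++++++**+*************************************+
******************+#@%#*++++******+**************
[... 1522 characters left out ...]
*#**************#**##*****+=============-=+++++++==+*==::::::
##******************#*****#*#***+====-====-========++++++++===+++-::::
*******#*********#**#*******++===========-----=====+++++++++===+#+-:::
******#**********###******+=============------=====++++++==+===+#++-::
*#*#********#*#*#*****++===============-------====++++++=======+*+=-::
#*********###*##***++=================--------====+++===--=====+===:::
**#**#*######***++============-========------=====+++----------+===:::
*#**#######**++=---========-----======--=---=+====++=----------+===:::
########**++==---=========------=========-==++====+++----------===-:::
#####**++==--============-------======--==+*+=====++=---------====-:::
```

The hook arm's end shows at scene pixel (350,155), predicted (349,153). Lower.

>>> {"op": "send_rows", "data": {
  "travel": [
    [0,0,-0.2],
    [0,0,-0.4],
    [0,0,-0.6],
    [0,0,-0.8],
    [0,0,-1],
    [0,0,-1.2],
    [0,0,-1.4],
    [0,0,-1.6],
    [0,0,-1.78],
    [0,0,-1.78]
  ],
  "turn": [0,0,0,0,0,0,0,0,0,0],
  "claw": [34,34,34,34,34,34,34,34,34,34]
}}

```text
time_s: 24.25
eef_pos: [0.4485, -0.1968, 0.0166]
eef_rot: [-0.042, 0.999, 0.0, -0.001]
ft_force: [-1.5, 0.0, -1.9]
opening: 0.0431
finger_force: 61.4
```

>>> {"op": "send_rows", "data": {
  "travel": [
    [0.01,-0.15,0],
    [0.02,-0.3,0],
    [0.035,-0.45,0],
    [0.05,-0.6,0],
    [0.06,-0.75,0],
    [0.075,-0.9,0],
    [0.085,-1.05,0],
    [0.1,-1.2,0],
    [0.11,-1.3,0],
    [0.11,-1.3,0]
  ],
  "turn": [0,0,0,0,0,0,0,0,0,0],
  "claw": [34,34,34,34,34,34,34,34,34,34]
}}

```text
time_s: 25.08
eef_pos: [0.4539, -0.2507, 0.0185]
eef_rot: [-0.041, 0.999, -0.0, 0.0]
ft_force: [-0.7, 0.7, -1.7]
opening: 0.0435
finger_force: 62.0
```

>>> {"op": "send_rows", "data": {
  "travel": [
    [0.01,-0.15,0],
    [0.02,-0.3,0],
    [0.035,-0.45,0],
    [0.05,-0.6,0],
    [0.06,-0.75,0],
    [0.075,-0.9,0],
    [0.085,-1.05,0],
    [0.1,-1.2,0],
    [0.105,-1.28,0],
    [0.105,-1.28,0]
  ],
  "turn": [0,0,0,0,0,0,0,0,0,0],
  "claw": [34,34,34,34,34,34,34,34,34,34]
}}

```text
time_s: 25.92
eef_pos: [0.458, -0.3018, 0.0184]
eef_rot: [-0.041, 0.999, -0.0, 0.0]
ft_force: [-0.9, 0.2, -1.8]
opening: 0.0431
finger_force: 62.0
```

```bash
python3 - <<'E'
from h import *
s=snap('scene','s14');d=snap('side','d14');w=snap('wrist','w14');st=state(); p=st['eef_pos']; print(p,inS(p),st['ft_force'])
for y in(-.11,-.18,-.2,-.22): print(y,np.round(proj(s,S(-.024,y,.04))),np.round(proj(d,S(.096,y,.04))))
u,v=map(int,proj(s,S(-.024,-.2,.04))); q=s['image'][v-24:v+24,u-40:u+35]; print(u-40,v-24)
g=cv2.cvtColor(q,cv2.COLOR_RGB2GRAY)
for r in g: print(''.join(' .:-=+*#%@'[x//26] for x in r))
E
```

```text
[ 0.45805565 -0.30107187  0.01850189] [-0.09576255 -0.23802794  0.01850189] [-0.03224646 -0.08962083 -1.42094093]
-0.11 [354. 184.] [229. 172.]
-0.18 [372. 177.] [230. 164.]
-0.2 [377. 176.] [230. 162.]
-0.22 [381. 174.] [230. 160.]
336 151
*#@@%#***********************************+======================--:::::::::
++*%%%%*********************************+================-========:::::::::
+++++%@%%*******************************+==============-=========-:::::::::
++++++*%@%#*****************************=============-===========-:::::::::
++++++++#%%***************************#*=========================-::::-::::
+++++****#******************************========================-:-=-:-::::
++***#####*****************************+========================--+*=--::::
**#######**#***************************+========+===============-+**=--::::
*####**********************************+==++====++++======+++++++**+---::::
*#***********#*#***********************+=+++==+===+++======++******=:::::::
***********##*#*##*************+++***++=+++++++==========-=+*****+=-:::::::
*********##**#*#*#*****
[... 2088 characters left out ...]
=-:::-*#+=======
%%@@@@@@@@@@@@@@@@#++++++#@@@@@@@%%*+==++++++=======+=---=====-:=*#+=======
%@@@@@@@@@@@@@@@@@#+++++*%@@%@%@%+=====+==+++=========-----==+==+#*========
@@%@@@@@@@@@@@@@@@#+++*+*%@@##+*=================------------==++*+-=======
@@@@%@%@@@@@@%@@@@*+++*+*#@%+==++====++++++++=====-------:-:---============
%@@@%@@%@@@@@@@@@%*+++*++++===++++===+++**+++======--:::::-:----===========
%@%@%%%@@@@@@@@@@%#++++++=====+++++++++++++++=======--::-:::---:--=========
%%@%%@@@@@@@%@@@@%%*++*+=====++++++++++++++++=========----------::--======+
@%%@@@@@@%@%%@%%%*++++++====+++++++++==++++++============--------:-:--====+
@@@@@@@@@%%%%%#++++++*++=====++++++=====++++===-==========--=-===--:::--=++
```

Tray's front right corner at scene (378,174) → tray at about y −0.092. Unload the toe, lift, and carry the hook to the board.

>>> {"op": "send_rows", "data": {
  "travel": [
    [-0.01,0.12,0],
    [-0.02,0.25,0],
    [-0.02,0.25,0],
    [-0.02,0.25,0.3],
    [-0.02,0.25,0.7],
    [-0.02,0.25,1.2],
    [-0.02,0.25,2.2],
    [-0.02,0.25,3.2],
    [-0.02,0.25,4.2],
    [-0.02,0.25,5.6]
  ],
  "turn": [0,0,0,0,0,0,0,0,0,0],
  "claw": [34,34,34,34,34,34,34,34,34,34]
}}

```text
time_s: 26.9
eef_pos: [0.4566, -0.2902, 0.2309]
eef_rot: [-0.042, 0.999, -0.0, 0.0]
ft_force: [2.0, -1.0, -1.8]
opening: 0.0431
finger_force: 62.1
```

>>> {"op": "send_rows", "data": {
  "travel": [
    [0,0,0.4],
    [0,1,0.6],
    [0,2,0.6],
    [0,3,0.6],
    [0,4,0.6],
    [0,5,0.6],
    [0,6,0.6],
    [0,7,0.6],
    [0,8,0.6],
    [0,9,0.6]
  ],
  "turn": [0,0,0,0,0,0,0,0,0,0],
  "claw": [34,34,34,34,34,34,34,34,34,34]
}}

```text
time_s: 27.73
eef_pos: [0.4568, 0.0713, 0.2534]
eef_rot: [-0.042, 0.999, -0.0, 0.001]
ft_force: [0.8, -0.1, -2.1]
opening: 0.0433
finger_force: 62.2
```

>>> {"op": "send_rows", "data": {
  "travel": [
    [0,1,0],
    [0,2,0],
    [0,3,0],
    [0,4,0],
    [0,5,0],
    [0,6,0],
    [0,7,0],
    [0,7.5,0],
    [0,7.5,0],
    [0,7.5,0]
  ],
  "turn": [0,0,0,0,0,0,0,0,0,0],
  "claw": [34,34,34,34,34,34,34,34,34,34]
}}

```text
time_s: 28.57
eef_pos: [0.4565, 0.3708, 0.2524]
eef_rot: [-0.043, 0.999, -0.0, -0.0]
ft_force: [0.6, -1.1, -2.0]
opening: 0.043
finger_force: 62.2
```

```bash
python3 - <<'E'
from h import *
s=snap('scene','s15');d=snap('side','d15');w=snap('wrist','w15');p=state()['eef_pos']; print(p,state()['opening'])
# ejector handle check in side view by wood colour, at z .05
for n,c in(('s8',load('s8')),('s15',s)):
    hsv=cv2.cvtColor(c['image'],cv2.COLOR_RGB2HSV); m=cv2.inRange(hsv,(14,90,140),(28,255,255)); m=cv2.morphologyEx(m,cv2.MORPH_OPEN,np.ones((3,3)))
    k,l,st,ce=cv2.connectedComponentsWithStats(m)
    for i in range(1,k):
        if st[i,4]>100 and 120<ce[i][0]<240 and 200<ce[i][1]<300: print(n,st[i],np.round(onz(c,*ce[i],.035),3))
E
```

```text
[0.4580528  0.36804491 0.25260688] 0.042952887925463236
s8 [202 238  22  20 253] [0.456 0.282 0.035]
s8 [153 251  28  24 409] [0.459 0.386 0.035]
s15 [179 202  19  17 215] [0.628 0.285 0.035]
s15 [203 238  21  20 256] [0.456 0.282 0.035]
```

>>> {"op": "send_rows", "data": {
  "travel": [
    [-0.3,0.6,0],
    [-0.3,0.6,-1],
    [-0.3,0.6,-2],
    [-0.3,0.6,-3],
    [-0.3,0.6,-4],
    [-0.3,0.6,-4.7],
    [-0.3,0.6,-5.2],
    [-0.3,0.6,-5.56],
    [-0.3,0.6,-5.56],
    [-0.3,0.6,-5.56]
  ],
  "turn": [0,0,0,0,0,0,0,0,0,0],
  "claw": [34,34,34,34,34,34,34,34,34,34]
}}

```text
time_s: 29.55
eef_pos: [0.4464, 0.3918, 0.0297]
eef_rot: [-0.041, 0.999, -0.001, 0.0]
ft_force: [0.5, -0.0, -1.5]
opening: 0.0428
finger_force: 65.2
```

>>> {"op": "send_rows", "data": {
  "travel": [
    [0,0,0],
    [0,0,0],
    [0,0,0],
    [0,0,0],
    [0,0,0.5],
    [0,0,1.3],
    [0,0,2.2],
    [0,0,3.2],
    [0,0,4.2],
    [0,0,5]
  ],
  "turn": [0,0,0,0,0,0,0,0,0,0],
  "claw": [68,68,68,68,68,68,68,68,68,68]
}}

```text
time_s: 30.38
eef_pos: [0.4454, 0.394, 0.2334]
eef_rot: [-0.042, 0.999, 0.001, 0.001]
ft_force: [0.7, 1.2, 0.9]
opening: 0.0681
finger_force: 0.0
```

>>> {"op": "send_rows", "data": {
  "travel": [
    [0.4,-0.8,0],
    [0.8,-1.7,0],
    [1.2,-2.6,0],
    [1.6,-3.5,0],
    [2,-4.4,0],
    [2.4,-5.3,0],
    [2.8,-6.2,0],
    [3.27,-7,0],
    [3.27,-7.28,0],
    [3.27,-7.28,0]
  ],
  "turn": [0,0,0,0,0,0,0,0,0,0],
  "claw": [68,68,20,0,0,0,0,0,0,0]
}}

```text
time_s: 31.22
eef_pos: [0.5772, 0.097, 0.2295]
eef_rot: [-0.038, 0.999, -0.001, -0.0]
ft_force: [-0.7, 0.5, -0.5]
opening: 0.0005
finger_force: 0.0
```

>>> {"op": "send_rows", "data": {
  "travel": [
    [0,0,0],
    [0,0,-0.4],
    [0,0,-0.8],
    [0,0,-1.2],
    [0,0,-1.6],
    [0,0,-2],
    [0,0,-2.1],
    [0,0,-2.1],
    [0,0,-2.1],
    [0,0,-2.1]
  ],
  "turn": [0,0,0,0,0,0,0,0,0,0],
  "claw": [0,0,0,0,0,0,0,0,0,0]
}}

```text
time_s: 32.05
eef_pos: [0.5766, 0.1034, 0.147]
eef_rot: [-0.042, 0.999, 0.0, 0.001]
ft_force: [-0.8, -0.1, 0.1]
opening: 0.0003
finger_force: 0.0
```

```bash
python3 -c "
from h import *
p=state()['eef_pos'];print(p,inS(p)); print((S(-.0405,.155)-p)/.04)"
```

```text
[0.57662762 0.10337131 0.14704066] [0.05553819 0.15534426 0.14704066]
[-2.39218241 -0.20523528 -3.67601662]
```

>>> {"op": "send_rows", "data": {
  "travel": [
    [-0.3,-0.025,0],
    [-0.6,-0.05,0],
    [-0.9,-0.075,0],
    [-1.2,-0.1,0],
    [-1.5,-0.13,0],
    [-1.8,-0.155,-0.05],
    [-2.05,-0.175,-0.1],
    [-2.25,-0.19,-0.1],
    [-2.39,-0.205,-0.1],
    [-2.39,-0.205,-0.1]
  ],
  "turn": [0,0,0,0,0,0,0,0,0,0],
  "claw": [0,0,0,0,0,0,0,0,0,0]
}}

```text
time_s: 32.88
eef_pos: [0.4813, 0.0945, 0.143]
eef_rot: [-0.042, 0.999, 0.0, 0.002]
ft_force: [2.1, 0.3, -0.1]
opening: 0.0
finger_force: 1.2
```

```bash
python3 - <<'E'
from h import *
d=snap('side','d16');s=snap('scene','s16');p=state();print(inS(p['eef_pos']),p['ft_force'])
import math
for val in(0,.1,.2):
    k=S(.1*math.sin(val-.7),.155,.075+.1*math.cos(val-.7)); print(val,np.round(proj(d,k),1))
m=(d['image'].max(2)<50).astype(np.uint8); u0,v0=275,155; sub=m[v0:v0+45,u0:u0+35]
for r in sub: print(''.join('#' if x else '.' for x in r))
E
```

```text
[-0.0402153   0.15427633  0.14274083] [ 3.26448229 -0.00837196  2.87341775]
0 [288.9 171.9]
0.1 [286.1 169.8]
0.2 [282.9 168. ]
..####.....##......................
..#####...###......................
..##########.......................
.######..###.......................
..####....##.......................
..###.....##.......................
..####...###.......................
....#####..........................
....####...........................
....#..#...........................
....#..#...........................
....#..#...........................
....#..#...........................
....#.##...........................
....####...........................
....#..#...#.......................
....#..#...##....#.................
....####...##...##.................
....####...#######.................
...........######..................
............####...................
...................................
...................................
...................................
...................................
...................................
...................................
...................................
...................................
...................................
...................................
...................................
...................................
...................................
...................................
...................................
...................................
...................................
...................................
...................................
...................................
...................................
...................................
...................................
...................................
```

Knob centre at side ≈(289,171), i.e. value ≈0. Back off and check everything from above.

>>> {"op": "send_rows", "data": {
  "travel": [
    [0.3,0.02,0],
    [0.8,0.06,0.3],
    [0.8,0.06,1.2],
    [0.8,0.06,2.2],
    [0.8,0,3.2],
    [0.5,-0.8,4.2],
    [0.3,-1.6,4.8],
    [0,-2,4.8],
    [0,-2.3,4.8],
    [0,-2.3,4.8]
  ],
  "turn": [0,0,0,0,0,0,0,0,0,0],
  "claw": [0,0,0,0,0,0,0,0,0,0]
}}

```text
time_s: 33.82
eef_pos: [0.4801, -0.0014, 0.3346]
eef_rot: [-0.039, 0.999, -0.001, 0.0]
ft_force: [0.4, -1.3, -0.7]
opening: 0.0002
finger_force: 0.0
```

```bash
python3 - <<'E'
from h import *
w=snap('wrist','w17');s=snap('scene','s17');d=snap('side','d17');print(state()['eef_pos'])
hsv=cv2.cvtColor(w['image'],cv2.COLOR_RGB2HSV); m=cv2.inRange(hsv,(14,100,80),(34,255,255)); m=cv2.morphologyEx(m,cv2.MORPH_OPEN,np.ones((2,2)))
k,l,st,ce=cv2.connectedComponentsWithStats(m)
for i in range(1,k):
    if st[i,4]>60:
        P=onz(w,*ce[i],.04,wray); print(st[i],np.round(P[:2],3),'S',np.round(inS(P)[:2],3))
# tray corner, knob: predicted pixels and knob blob
import math
g=cv2.cvtColor(d['image'],cv2.COLOR_RGB2GRAY)
for r in g[160:182,272:302]: print(''.join(' .:-=+*#%@'[x//26] for x in r))
for y in(-.18,-.19,-.2,-.21): print(y,np.round(proj(w,S(-.024,y,.04),1)),np.round(proj(w,S(.096,y,.04),1)))
u,v=map(int,proj(w,S(.036,-.2,.04),1)); print(u-30,v-30)
g=cv2.cvtColor(w['image'],cv2.COLOR_RGB2GRAY)
for r in g[v-30:v+50,u-30:u+40]: print(''.join(' .:-=+*#%@'[x//26] for x in r))
E
```

```text
[0.48027391 0.00329288 0.33305403]
[192  84  16  13 170] [ 0.39  -0.099] S [-0.147 -0.031]
[320  89  14  15 197] [0.384 0.089] S [-0.138  0.156]
[423 131  26  47 952] [0.447 0.291] S [-0.058  0.353]
[ 464  139   31   45 1070] [0.446 0.397] S [-0.05   0.459]
[161 225  21  21 297] [ 0.622 -0.139] S [ 0.081 -0.09 ]
[480 227  32  16 169] [0.594 0.499] S [0.106 0.548]
[354 234  66  42 833] [0.638 0.26 ] S [0.13  0.306]
[  0 236   6  20  64] [ 0.714 -0.576] S [ 0.136 -0.533]
[476 263  36   5 110] [0.667 0.528] S [0.18  0.571]
[422 266  42   5 107] [0.666 0.373] S [0.167 0.417]
[442 290  42  20 373] [0.746 0.466] S [0.255 0.503]
[471 329  21  35 450] [0.921 0.634] S [0.442 0.656]
=========================-----
========================------
=========++++++==========-----
=========++++++===============
========++++==================
++========+================++=
**-=================-=========
+=------========---=====---===
==--==========-::::-==========
==-==========-:.:::::=========
=============:..:::::-========
+===========-...:::..-+=======
+=-=-=======- ...::..-========
++===--=====-..
[... 5369 characters left out ...]
++++++++++++++==================++=====+++++===------=+***==-
++++++++++++++++++++++++========================+++++===------=+***+=-
++++++++++++++++++++++++++==============+==============-------=+***+=-
+++++++++++++++++++++++++++++==========+++=============--------+***+=-
++++++++++++++++++++++++++++++++========+++=============-------=***+=-
+++++++++++++++++++++++++++++++++++++++++++=============-------=+**+=-
+++++++++++++++++++++++++++++++++++++++++++==============------=+**+=-
++++++++++++++++++++++++++++++++++++++++++++==============-----=+***+=
+++++++++++++++++++++++++++++++++++++++++++=+=======++====-----=+***+=
+++++++++++++++++++++++++++++++++++++++++++++======+++++====---=+***+=
```

Lever ≈0, tray edge at y ≈ −0.205 (tray ≈ −0.095), tools on the board. One check that plug A is in the tray's pulled-out half.

>>> {"op": "send_rows", "data": {
  "travel": [
    [0.3,-1,0],
    [0.6,-2,0],
    [0.9,-3,0],
    [1.2,-4,0],
    [1.5,-5,0],
    [1.8,-6,0],
    [1.8,-6,0],
    [1.8,-6,0],
    [1.8,-6,0],
    [1.8,-6,0]
  ],
  "turn": [0,0,0,0,0,0,0,0,0,0],
  "claw": [0,0,0,0,0,0,0,0,0,0]
}}

```text
time_s: 34.8
eef_pos: [0.5532, -0.2353, 0.3333]
eef_rot: [-0.044, 0.999, 0.001, -0.0]
ft_force: [-1.4, 0.6, 1.2]
opening: 0.0002
finger_force: 0.0
```

```bash
python3 - <<'E'
from h import *
w=snap('wrist','w18');st=state();print(st['eef_pos'],st['ft_force'])
hsv=cv2.cvtColor(w['image'],cv2.COLOR_RGB2HSV); m=cv2.inRange(hsv,(14,100,70),(34,255,255))
k,l,s_,ce=cv2.connectedComponentsWithStats(m)
for i in range(1,k):
    if s_[i,4]>40:
        P=onz(w,*ce[i],.035,wray); q=inS(P)
        if -.3<q[1]<.1 and q[0]>-.05: print(s_[i],'S',np.round(q[:2],3),'tray',np.round(q[:2]-[.036,-.095],3))
E
```

```text
[ 0.55310158 -0.23541939  0.33370538] [0.20307167 0.44776018 0.3634415 ]
[286 169  22  32 479] S [ 0.051 -0.124] tray [ 0.015 -0.029]
[317 180  10  35 285] S [ 0.073 -0.083] tray [0.037 0.012]
[ 339  205  173   80 2625] S [0.161 0.091] tray [0.125 0.186]
[353 304  10  13  61] S [0.302 0.011] tray [0.266 0.106]
```

Both plugs are inside the tray; handing in.

```bash
python3 -c "
from rig import *
print(job_done())"
```

```text
the job is handed in; nothing more can be done
None
```

The job is handed in, but `job_done()` gave no verdict. By my last measurements both plugs (bores 2 and 3) are in the tray, one of them leaning on its back wall. The tray is about 95 mm out to the right, both hand tools are on the board, and the lever is back at about 0 rad.

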